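# Sort the pens and the letter opener, then shut the pen box

### The arm

A 7-joint arm with a two-finger parallel gripper is mounted at the origin on a cart in front of the work surface, level with it; the furniture and walls round the work are solid. World frame = base frame: x ahead of the robot, y to its left, z up, the work surface at z = 0. Lengths are in m, angles in rad, forces in N, time in s.
With the tool pointing down it reaches from about 0.35 to 0.9 m from the base axis. Payload 8.1 kg.
Tool frame: the origin (TCP) lies at the very end of the fingers, on their centre line; the grasp point (between the pads) lies 19 mm behind it; z points along the fingers, y is the direction in which the jaws open and shut (so a half turn about z gives the same grasp; the last joint's range is limited). The gripper opens to 85 mm and grips with 20 to 120 N. Pads are 22 mm wide; open, the fingers measure 114 mm over their backs; the gripper's body (76 mm by 85 mm) begins 54 mm behind the grasp point. The pads swing forward as they close: fully open they stand 13 mm farther back than shut.
Start: joints at [-1.295, 0.434, 0.025, 1.573, -0.012, 1.134, -0.075], TCP at [0.231, 0.581, 0.231] pointing down, gripper open.
Joint ranges: [-2.62, 2.62], [-0.44, 2.09], [-1.27, 1.32], [0.08, 2.57], [-1.32, 4.46], [0.12, 2], [-2.74, 2.74]. Speed limits (rad/s): [2.22, 2.22, 3.01, 3.01, 3.14, 3.14, 3.14].

### API

Orientations are given as a rotation vector (axis times angle).
In Python, from bench import arm, optics, close_job gives the robot as it stands.
- The arm moves only by the shell command python3 -m jog 'ROWS' [FORCE]. ROWS is JSON, a list of rows, each an object with "translation": the shift along the tool's x, y, z in cm, a list of three; "rotation": the turn, a rotation vector about the tool's x, y, z in rad, a list of three; "fingers": the closure, from 0 (fully open) to 1 (shut). A call has 1 to 20 rows; each row shifts and turns the commanded pose from where the row before left it, along the tool's axes as they then stand; what a row does not reach is not made up. A row lasts 1/12 s, in which the tool goes at most 41.7 mm and 7.16 degrees, less where a joint would pass 70% of its speed; a pose out of reach is approached as far as the arm can. A call with a gripper value outside its range is refused whole. The fingers move at their own pace and stop on an object; FORCE is the grip in N (left out, the last holds). Time passes only in rows, so rows that do not move let the fingers close. It gives the time, the measured TCP pose, the force and the opening at its end, in the units of the state.
- arm.read_state(): the state, without advancing time (a new reading comes with each control period).
- optics.read_camera(name): name is "side" or "top" or "wrist"; returns the picture (384x512x3 uint8, red, green, blue); there is no depth.
- optics.camera_info(name): a dict with "fx", "fy", "cx", "cy" (pixels), "extrinsics" (4x4, takes a point from world to camera coordinates). Camera axes: x right, y down, z forward; pixel columns grow to the right and rows downward; lengths in m; the calibration is good to about 2 mm. A picture is of the moment at which its call begins: read the wrist's pose just before it. camera_info takes no time and is no camera call; for the wrist camera it gives the pose at the moment of the call.
- close_job(): hands the job in, once; it reports no verdict.
The state is a dict: "clock": time; "q": joint angles; "qvel": joint speeds; "tau": joint torques, N m; "ee_pos": TCP position; "eef_rot": TCP orientation; "contact_force": force on the tool from outside, world axes, zero at the start; "ft_torque": the same for the moment, N m; "grip_width": finger opening in m.
Only numpy, scipy, OpenCV 4.12 (cv2) and the standard library are available. Lean on these libraries where they do the work, as an engineer would, in place of code of your own. Each camera call takes 0.05 s, during which the arm holds its last target.

### The job

Please sort the writing things that lie on the leather pad: the two pens go into the open walnut box, and the letter opener, which is too long for it, goes flat into the long open tray. When both pens are in, shut the lid of the box. Leave the pencil, the notebook, the eraser and the ink bottle where they are.

Things in the scene. Friction and masses are not known exactly. Their poses are not given: they have to be found in the camera images.
- black_pen_mid (a point): Capped black fountain pen, a round rod 132 long and 13 thick (mm), 28 g, lying on the leather pad (its top is 4 above the desk, its raised end rail 8). Point: its centre, half-way up (7 above what it lies on). Its y axis runs along the pen.
- silver_pen_mid (a point): Silver ball pen, a round rod 132 long and 13 thick (mm), 22 g, lying on the leather pad (its top is 4 above the desk, its raised end rail 8). Point: its centre, half-way up (7 above what it lies on). Its y axis runs along the pen.
- opener_mid (a point): Letter opener: flat brass blade with a walnut handle, 216 long, 17 wide, 9 thick at the handle (mm), 60 g, lying flat on the leather pad (top 4 above the desk). Point: its centre, half-way up (4.5 above what it lies on). Its y axis runs along it and points to the handle end; the handle spans 28 to 106 from this point along +y, the blade (2 thick, 3 above the surface) is the rest.
- opener: The same letter opener; origin under its centre, at its underside.
- opener_grip (a point): Middle of the letter opener's handle, near its centre of mass, half-way up: the place to grasp it, across its 17 mm width.
- black_pen: The black fountain pen; origin under its centre, at its underside, while it lies as it started.
- silver_pen: The silver ball pen; origin under its centre, at its underside, while it lies as it started.
- box_floor (a point): Centre of the inner floor of the walnut box with a hinged lid. The box is fixed to the desk. Its floor is 6 mm above the desk; inside 101 (x) by 152 (y) mm, walls 46 mm high above the floor, 7 mm thick; outside 115 by 164 mm, rim 52 mm above the desk. x points from the front (robot side) to the hinge side, y along the box.
- pen_box_lid (a joint): Hinge of the box's lid: 0 shut, 1.75 rad fully open; it starts standing open, leaning a little back beyond upright. The hinge line runs along the box's y, 59 mm in x from box_floor and 47 mm above it. The lid is 117 long from hinge to free edge, 19 thick, 164 wide (mm). It swings freely: pushed forward from behind to about 1.3 rad or less, it falls shut by its weight.
- tray_floor (a point): Centre of the inner floor of the long open walnut tray with a grey felt lining, fixed to the desk. Outside 270 (x, its length) by 96 (y) by 22 high (mm), walls 6 thick, so inside 258 by 84; the floor is 6 above the desk and the walls 16 above the floor. x runs along its length.
- pencil: Yellow hexagonal wooden pencil 180 x 7 mm lying behind the work; bystander, to be left alone. Origin under its centre.
- notebook: Black notebook 148 x 110 x 16 mm lying on the pad at its far left; bystander. Origin under its centre.
- ink_bottle: Square dark blue ink bottle with a black cap, 49 x 48 x 58 mm, behind the work; bystander. Origin under its centre.
- eraser: White and blue eraser 52 x 21 x 12 mm, behind the work; bystander. Origin under its centre.
Things that resemble listed ones, but are neither listed nor needed, are in the scene too. Several things look just like the black_pen: the one meant starts farthest to the robot's right.

How it is judged:
At the end, for the whole second after the job is handed in: Both pens in the box (centre within 50 mm across, 35 mm along of mid-floor, under 40 mm up), lid within 0.06 rad of shut. Letter opener flat in the long tray (centre within 30 mm along, 40 mm across of the middle, under 12 mm up; within 0.4 rad of its length, 0.07 of level). All at rest (x of black_pen_mid in the frame of box_floor between -0.05 and 0.05 m and y of black_pen_mid in the frame of box_floor between -0.035 and 0.035 m and z of black_pen_mid in the frame of box_floor between 0 and 0.04 m and linear speed of each of black_pen, silver_pen, opener below 0.02 m/s and x of silver_pen_mid in the frame of box_floor between -0.05 and 0.05 m and y of silver_pen_mid in the frame of box_floor between -0.035 and 0.035 m and z of silver_pen_mid in the frame of box_floor between 0 and 0.04 m and value of joint pen_box_lid below 0.06 rad and x of opener_mid in the frame of tray_floor between -0.03 and 0.03 m and y of opener_mid in the frame of tray_floor between -0.04 and 0.04 m and z of opener_mid in the frame of tray_floor between 0 and 0.012 m and angle between the y axis of opener_mid and the x axis of tray_floor, either way round below 0.4 rad and angle between opener_mid's own y axis and vertical between 1.5 and 1.642 rad); the robot touches nothing.
It fails at once if the pencil is moved by more than 30 mm (distance of pencil from where it was at the start of the episode above 0.03 m).
It fails at once if the notebook is moved by more than 30 mm (distance of notebook from where it was at the start of the episode above 0.03 m).
It fails at once if the ink bottle is moved by more than 30 mm (distance of ink_bottle from where it was at the start of the episode above 0.03 m).
It fails at once if the eraser is moved by more than 30 mm (distance of eraser from where it was at the start of the episode above 0.03 m).
It also fails if it takes over 72 s, if anything falls off the work surface, if the arm or the gripper's body presses on something with over 40 N, if the wrist force passes 120 N, or if a joint passes its speed limit or range.

## Working session

There is one attempt and no reset: what is moved stays moved. The work goes in short steps, Python scripts to look and compute and a shell command to move; the robot and the scene stay as the last step left them, time stands still between calls to the robot, and variables do not carry over. Pictures are saved under pics/ and viewed, and the job is handed in when it is done.

```bash
ls; mkdir -p pics
python3 - <<'E'
from bench import arm, optics
import cv2
s=arm.read_state();print(s)
for n in ["side","top","wrist"]:
    i=optics.camera_info(n);print(n,i)
    cv2.imwrite(f"pics/a_{n}.png",optics.read_camera(n)[:,:,::-1])
E
```

```text
pics
{'clock': 0.0, 'q': array([-1.29456196,  0.43519495,  0.0249412 ,  1.57408185, -0.01158317,
        1.13400041, -0.07511449]), 'qvel': array([-0.00064186, -0.00125151,  0.00026795, -0.00069566, -0.00267089,
       -0.00066579,  0.0006818 ]), 'tau': array([-7.63477983e-04, -6.70465851e+01,  1.02393296e+00, -3.16209841e+01,
        1.53074350e-02,  1.25270206e-02, -1.76668084e-05]), 'ee_pos': array([0.23100464, 0.58020682, 0.23054892]), 'eef_rot': array([-5.91565530e-01, -3.08524022e+00,  2.40735944e-03]), 'contact_force': array([-0.26479475, -0.24227929, -0.45385024]), 'ft_torque': array([ 0.00692006,  0.03985638, -0.01870539]), 'grip_width': 0.08535667598595743}
side {'fx': 491.08446293271646, 'fy': 491.08446293271646, 'cx': 260.2073292838799, 'cy': 192.05475294822762, 'extrinsics': array([[-0.95846507, -0.28517267, -0.00461083,  0.61217098],
       [-0.15221612,  0.52513608, -0.83729466,  0.06458709],
       [ 0.24119487, -0.80181584, -0.54673247,  1.56832493],
       [ 0.        ,  0.        ,  0.        ,  1.        ]])}
top {'fx': 410.8319408164175, 'fy': 410.8319408164175, 'cx': 252.77883861742407, 'cy': 188.55567773888703, 'extrinsics': array([[ 0.0044085 , -0.99998463,  0.00336308,  0.1515681 ],
       [-0.99644529, -0.00467577, -0.0841126 ,  0.60794474],
       [ 0.08412703, -0.00298032, -0.99645058,  1.34240182],
       [ 0.        ,  0.        ,  0.        ,  1.        ]])}
wrist {'fx': 276.00049811119, 'fy': 276.00049811119, 'cx': 257.60204026798425, 'cy': 187.62950042944954, 'extrinsics': array([[ 0.36978419,  0.92911631, -0.0015901 , -0.62500932],
       [ 0.89528174, -0.35585949,  0.26801981, -0.03475948],
       [ 0.24845573, -0.10053308, -0.96341209,  0.37877947],
       [ 0.        ,  0.        ,  0.        ,  1.        ]])}
```

Run:
```python
import cv2
a=cv2.imread("pics/a_top.png");cv2.imwrite("pics/a_top2.png",cv2.resize(a,(800,600),interpolation=cv2.INTER_CUBIC))
```

```text
(no output)
```

View pics/a_top2.png

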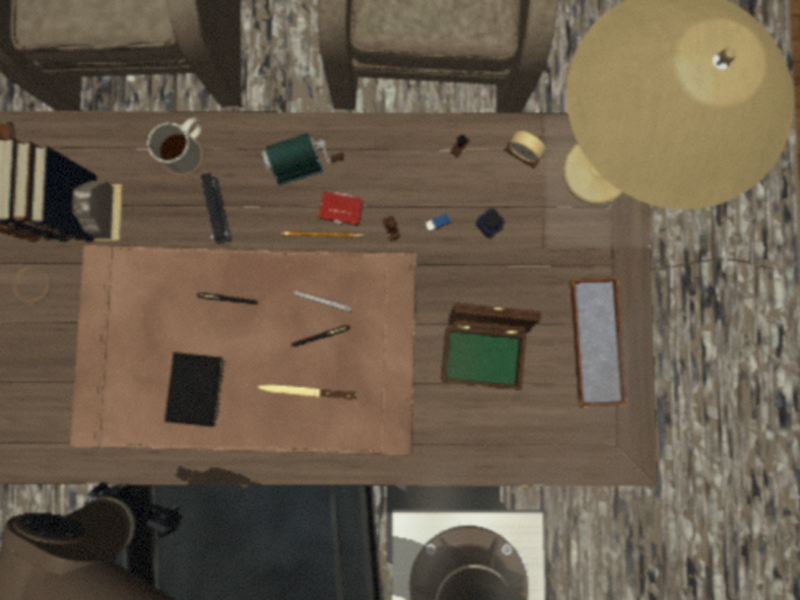

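View pics/a_side.png

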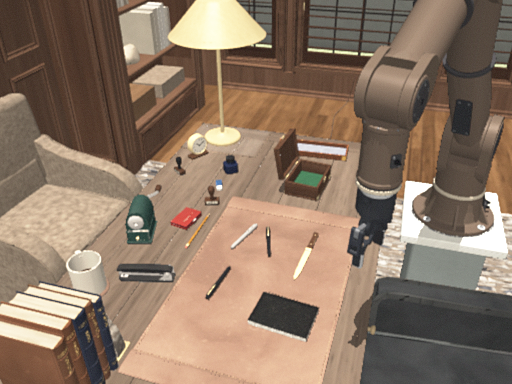

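The top view shows the target black pen (right-hand one) at about (321,336), the silver pen at (322,300), the opener at (307,392), the box at (484,358) and the tray at (598,342), all in the 800x600 picture. I'll enlarge it for measurement.

Run:
```python
import cv2
a=cv2.imread("pics/a_top.png")
def crop(u0,v0,w,h,k,n):
    c=cv2.resize(a[v0:v0+h,u0:u0+w],None,fx=k,fy=k,interpolation=cv2.INTER_CUBIC)
    for i in range(0,w,10): cv2.putText(c,str(u0+i),(i*k,8),0,.3,(255,255,255),1);cv2.line(c,(i*k,10),(i*k,14),(255,255,255),1)
    for i in range(0,h,10): cv2.putText(c,str(v0+i),(0,i*k+3),0,.3,(255,255,255),1);
    cv2.imwrite(n,c)
crop(160,180,75,82,7,"pics/b1.png")
crop(275,170,130,95,6,"pics/b2.png")
```

```text
(no output)
```

View pics/b1.png

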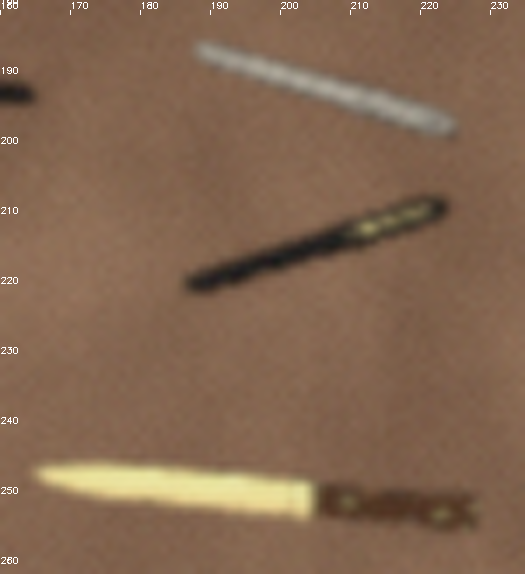

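View pics/b2.png

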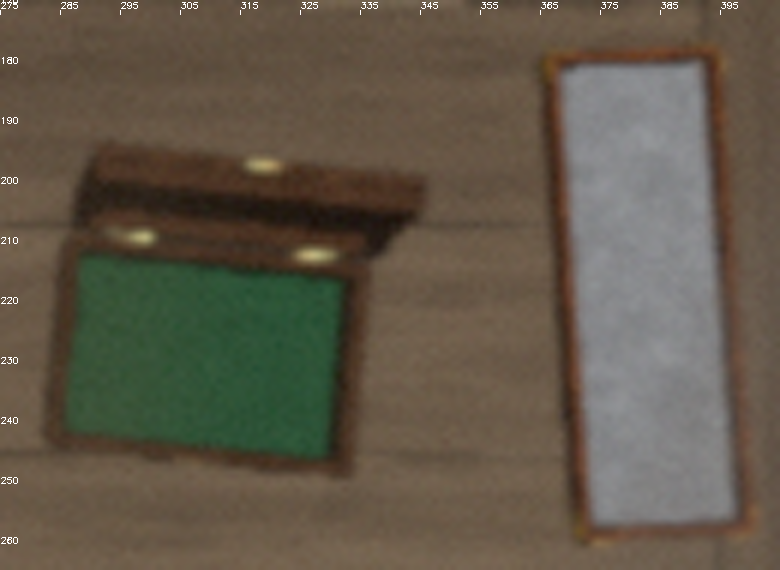

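```bash
cat > h.py <<'E'
import numpy as np
from bench import arm, optics
from scipy.spatial.transform import Rotation as R
def back(u,v,z,i):
    E=i["extrinsics"];Rm=E[:3,:3];t=E[:3,3]
    c=-Rm.T@t; d=Rm.T@np.array([(u-i["cx"])/i["fx"],(v-i["cy"])/i["fy"],1])
    return c+d*(z-c[2])/d[2]
E
python3 - <<'E'
from h import *
i=optics.camera_info("top")
def seg(n,a,b,z):
    A=back(*a,z,i);B=back(*b,z,i);d=A-B
    print(n,"mid",(A+B)[:2]/2,"len",np.linalg.norm(d),"ang",np.degrees(np.arctan2(d[1],d[0])),A,B)
seg("silver",(187.9,186.9),(225.3,198),.011)
seg("black",(186.9,220.7),(223.7,209.4),.011)
seg("opener tip-handle",(165,247.4),(228.1,253.4),.0085)
b=[back(*p,.052,i) for p in [(282.8,243.3),(333.3,248.7),(286.7,209.3),(336.7,213.7)]]
print("box",np.round(b,3),np.mean(b,0),[np.linalg.norm(b[k]-b[l]) for k,l in [(0,1),(2,3),(0,2),(1,3)]])
t=[back(*p,.022,i) for p in [(365.8,180.3),(394.7,179.2),(372.5,259.7),(400,257.8)]]
print("tray",np.round(t,3),np.mean(t,0),[np.linalg.norm(t[k]-t[l]) for k,l in [(0,1),(2,3),(0,2),(1,3)]])
E
```

```text
silver mid [0.59461825 0.30947054] len 0.1314098224867928 ang 73.73050769512693 [0.61302585 0.37254428 0.011     ] [0.57621065 0.24639681 0.011     ]
black mid [0.51880812 0.3126245 ] len 0.12834749162045997 ang 107.34990327767372 [0.4996711  0.37387843 0.011     ] [0.53794514 0.25137056 0.011     ]
opener tip-handle mid [0.40133565 0.34046002] len 0.21097617957767187 ang 84.86053920312497 [0.4107853  0.44552401 0.0085    ] [0.391886   0.23539603 0.0085    ]
box [[ 0.428  0.057  0.052]
 [ 0.411 -0.106  0.052]
 [ 0.538  0.044  0.052]
 [ 0.524 -0.119  0.052]] [ 0.47541752 -0.03109158  0.052     ] [np.float64(0.1637869518534535), np.float64(0.163053191183366), np.float64(0.11050850318631748), np.float64(0.11348250916312404)]
tray [[ 0.637 -0.224  0.022]
 [ 0.641 -0.321  0.022]
 [ 0.374 -0.241  0.022]
 [ 0.381 -0.332  0.022]] [ 0.50834955 -0.27925459  0.022     ] [np.float64(0.0969993413258098), np.float64(0.09104963251084343), np.float64(0.2632850508504869), np.float64(0.2605586002195605)]
```

```bash
cat >> h.py <<'E'
def goto(x,y,z,yaw,s=None):
    """rotation (tool rotvec) first, then translation (cm, tool axes after rotation); yaw=jaw axis, deg"""
    s=s or arm.read_state()
    C=R.from_rotvec(s["eef_rot"]); f=np.radians(yaw)
    T=R.from_matrix(np.array([[-np.sin(f),np.cos(f),0],[np.cos(f),np.sin(f),0],[0,0,-1]]))
    r=(C.inv()*T).as_rotvec(); d=T.inv().apply(np.array([x,y,z])-s["ee_pos"])*100
    print("t",round(s["clock"],2),"pos",np.round(s["ee_pos"],4),"q7",round(s["q"][6],2),"w",round(s["grip_width"],4),"F",np.round(s["contact_force"],1))
    print("rot",np.round(r,3),"rows",np.linalg.norm(r)/.124,"then trans cm",np.round(d,2),"rows",np.linalg.norm(d)/4.1)
E
python3 -c "
from h import *
goto(.395,.274,.12,-5.1)"
```

```text
t 0.15 pos [0.231  0.5803 0.2307] q7 -0.08 w 0.0854 F [ 0.4 -0.4  0.3]
rot [-1.000e-03  1.000e-03  1.281e+00] rows 10.330270790669514 then trans cm [-29.05  19.05  11.07] rows 8.89379588318006
```

```bash
python3 -m jog '[{"translation":[0,0,0],"rotation":[0,0,0.1165],"fingers":0.4},{"translation":[0,0,0],"rotation":[0,0,0.1165],"fingers":0.4},{"translation":[0,0,0],"rotation":[0,0,0.1165],"fingers":0.4},{"translation":[0,0,0],"rotation":[0,0,0.1165],"fingers":0.4},{"translation":[0,0,0],"rotation":[0,0,0.1165],"fingers":0.4},{"translation":[0,0,0],"rotation":[0,0,0.1165],"fingers":0.4},{"translation":[0,0,0],"rotation":[0,0,0.1165],"fingers":0.4},{"translation":[0,0,0],"rotation":[0,0,0.1165],"fingers":0.4},{"translation":[0,0,0],"rotation":[0,0,0.1165],"fingers":0.4},{"translation":[0,0,0],"rotation":[0,0,0.1165],"fingers":0.4},{"translation":[0,0,0],"rotation":[0,0,0.1165],"fingers":0.4},{"translation":[-3.23,2.12,1.23],"rotation":[0,0,0],"fingers":0.4},{"translation":[-3.23,2.12,1.23],"rotation":[0,0,0],"fingers":0.4},{"translation":[-3.23,2.12,1.23],"rotation":[0,0,0],"fingers":0.4},{"translation":[-3.23,2.12,1.23],"rotation":[0,0,0],"fingers":0.4},{"translation":[-3.23,2.12,1.23],"rotation":[0,0,0],"fingers":0.4},{"translation":[-3.23,2.12,1.23],"rotation":[0,0,0],"fingers":0.4},{"translation":[-3.23,2.12,1.23],"rotation":[0,0,0],"fingers":0.4},{"translation":[-3.23,2.12,1.23],"rotation":[0,0,0],"fingers":0.4},{"translation":[-3.23,2.12,1.23],"rotation":[0,0,0],"fingers":0.4}]' 40
python3 - <<'E'
from h import *
import cv2
goto(.395,.274,.03,-5.1)
i=optics.camera_info("wrist")
a=optics.read_camera("wrist")[:,:,::-1].copy()
# project expected opener ends & grip
for p in [(.4108,.4455,.0085),(.3919,.2354,.0085),(.395,.274,.013)]:
    c=i["extrinsics"]@np.array([*p,1]); u=i["fx"]*c[0]/c[2]+i["cx"];v=i["fy"]*c[1]/c[2]+i["cy"];print(u,v)
cv2.imwrite("pics/c.png",cv2.resize(a,(800,600)))
E
```

```text
clock: 1.82
ee_pos: [0.3956, 0.2724, 0.1202]
eef_rot: [-2.318, -2.12, -0.0]
contact_force: [0.8, 0.9, -0.4]
grip_width: 0.0512
t 1.82 pos [0.3956 0.2724 0.1202] q7 -0.61 w 0.0512 F [ 0.8  0.9 -0.4]
rot [ 0. -0. -0.] rows 0.0023868372523146385 then trans cm [ 0.15 -0.07  9.02] rows 2.199444630164482
257.31733648310404 -27.875071388657005
257.23413670233583 221.84211170706783
256.8442494572424 185.27462183448557
```

View pics/c.png

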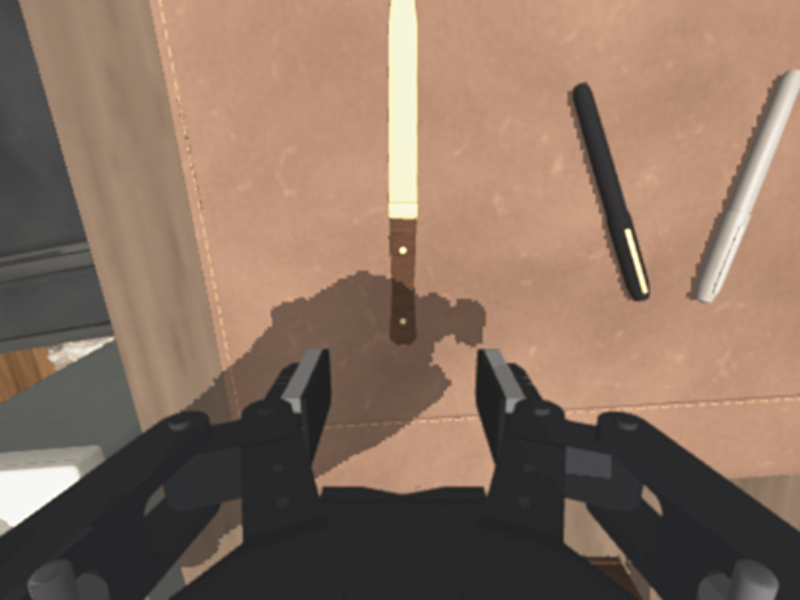

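The wrist view confirms it: the handle runs from (402,218) to (402,343), within 2 px of the prediction. The black pen runs (582,90)–(640,294) and the silver pen (794,75)–(706,297).

Run:
```python
from h import *
i=optics.camera_info("wrist")
k=512/800
def seg(n,a,b,z):
    A=back(a[0]*k,a[1]*k,z,i);B=back(b[0]*k,b[1]*k,z,i);d=A-B
    print(n,"mid",(A+B)[:2]/2,"len",np.linalg.norm(d),"ang",np.degrees(np.arctan2(d[1],d[0])))
seg("handle",(402,218),(402,343),.011)
seg("black",(580,86),(642,298),.011)
seg("silver",(797,71),(705,300),.011)
goto(.395,.274,.007,-5.1)
```

```text
handle mid [0.39879105 0.26848922] len 0.07707146436903521 ang 84.36940674864503
black mid [0.52267984 0.30578877] len 0.12760277524579375 ang 107.76179540911355
silver mid [0.59834286 0.30134104] len 0.1279228558475065 ang 73.45994755621372
t 1.87 pos [0.3986 0.2637 0.1185] q7 -0.61 w 0.0512 F [ 1.7 -8.3 -1.5]
rot [ 0.     0.005 -0.009] rows 0.08361586209702625 then trans cm [ 1.   -0.45 11.15] rows 2.7314395862820446
```

The arm drifted between the picture and this calculation. Corrected for that shift, the results agree with the top view to about 2 mm. I'll let it settle and descend.

```bash
python3 -m jog '[{"translation":[0,0,0],"rotation":[0,0,0],"fingers":0.4},{"translation":[0,0,0],"rotation":[0,0,0],"fingers":0.4}]'; python3 -c "
from h import *
goto(.3955,.275,.007,-5.4)"
```

```text
clock: 2.03
ee_pos: [0.3953, 0.2735, 0.1205]
eef_rot: [-2.321, -2.117, 0.001]
contact_force: [-0.1, 0.8, -0.3]
grip_width: 0.0513
t 2.03 pos [0.3953 0.2735 0.1205] q7 -0.62 w 0.0513 F [-0.1  0.8 -0.3]
rot [-0.001  0.     0.002] rows 0.020572283780389188 then trans cm [ 0.15  0.   11.35] rows 2.7678719039184503
```

```bash
python3 -m jog '[{"translation":[0.15,0,3.5],"rotation":[0,0,0],"fingers":0.4},{"translation":[0,0,3.5],"rotation":[0,0,0],"fingers":0.4},{"translation":[0,0,2.3],"rotation":[0,0,0],"fingers":0.4},{"translation":[0,0,1.3],"rotation":[0,0,0],"fingers":0.4},{"translation":[0,0,0.75],"rotation":[0,0,0],"fingers":0.4},{"translation":[0,0,0],"rotation":[0,0,0],"fingers":0.4},{"translation":[0,0,0],"rotation":[0,0,0],"fingers":0.95},{"translation":[0,0,0],"rotation":[0,0,0],"fingers":0.95},{"translation":[0,0,0],"rotation":[0,0,0],"fingers":0.95},{"translation":[0,0,0],"rotation":[0,0,0],"fingers":0.95},{"translation":[0,0,0],"rotation":[0,0,0],"fingers":0.95},{"translation":[0,0,0],"rotation":[0,0,0],"fingers":0.95}]' 40; python3 -c "
from h import *
goto(.442,-.283,.22,-87)"
```

```text
clock: 3.03
ee_pos: [0.3959, 0.2765, 0.0083]
eef_rot: [-2.318, -2.12, -0.004]
contact_force: [-2.1, 0.2, 6.1]
grip_width: 0.0147
t 3.03 pos [0.3959 0.2765 0.0083] q7 -0.51 w 0.0147 F [-2.1  0.2  6.1]
rot [-0.    -0.003  1.429] rows 11.524819286066057 then trans cm [  1.68  56.11 -21.17] rows 14.632617464962971
```

```bash
python3 -m jog '[{"translation":[0,0,-1.5],"rotation":[0,0,0],"fingers":0.95},{"translation":[0,0,-3],"rotation":[0,0,0],"fingers":0.95},{"translation":[0,0,-4],"rotation":[0,0,0],"fingers":0.95},{"translation":[0,0,-4],"rotation":[0,0,0],"fingers":0.95},{"translation":[0,0,-4],"rotation":[0,0,0],"fingers":0.95},{"translation":[0,0,-3],"rotation":[0,0,0],"fingers":0.95},{"translation":[0,0,-1.5],"rotation":[0,0,0],"fingers":0.95},{"translation":[0,0,0],"rotation":[0,0,0],"fingers":0.95}]'
python3 - <<'E'
from h import *
import cv2
goto(.442,-.283,.22,-87)
for n in ["wrist","side"]:
    cv2.imwrite(f"pics/d_{n}.png",optics.read_camera(n)[:,:,::-1])
E
```

```text
clock: 3.7
ee_pos: [0.397, 0.2769, 0.2215]
eef_rot: [-2.318, -2.119, -0.012]
contact_force: [0.5, 0.4, -0.5]
grip_width: 0.0151
t 3.7 pos [0.397  0.2769 0.2215] q7 -0.69 w 0.0151 F [ 0.5  0.4 -0.5]
rot [-1.000e-03 -9.000e-03  1.429e+00] rows 11.522247811703895 then trans cm [ 1.56 56.14  0.15] rows 13.6989806442427
```

View pics/d_wrist.png

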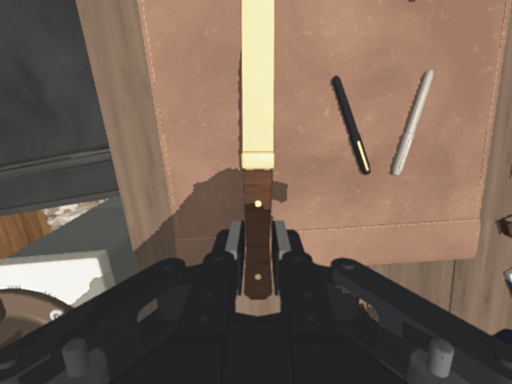

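View pics/d_side.png

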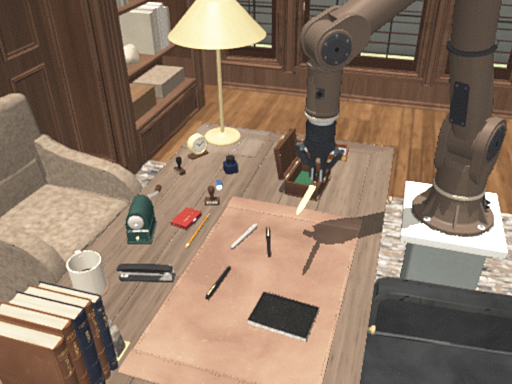

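The opener is held mid-handle and level: the handle lies between the pads at (258,240) in the wrist view. Next I'll turn it and carry it to the tray.

```bash
python3 -m jog '[{"translation":[0,0,0],"rotation":[0,0,0.06],"fingers":0.95},{"translation":[0,0,0],"rotation":[0,0,0.1],"fingers":0.95},{"translation":[0,0,0],"rotation":[0,0,0.12],"fingers":0.95},{"translation":[0,0,0],"rotation":[0,0,0.12],"fingers":0.95},{"translation":[0,0,0],"rotation":[0,0,0.12],"fingers":0.95},{"translation":[0,0,0],"rotation":[0,0,0.12],"fingers":0.95},{"translation":[0,0,0],"rotation":[0,0,0.12],"fingers":0.95},{"translation":[0,0,0],"rotation":[0,0,0.12],"fingers":0.95},{"translation":[0,0,0],"rotation":[0,0,0.12],"fingers":0.95},{"translation":[0,0,0],"rotation":[0,0,0.12],"fingers":0.95},{"translation":[0,0,0],"rotation":[0,0,0.12],"fingers":0.95},{"translation":[0,0,0],"rotation":[0,0,0.1],"fingers":0.95},{"translation":[0,0,0],"rotation":[0,0,0.09],"fingers":0.95},{"translation":[0,1.5,0],"rotation":[0,0,0],"fingers":0.95},{"translation":[0,3,0],"rotation":[0,0,0],"fingers":0.95},{"translation":[0.3,4,0],"rotation":[0,0,0],"fingers":0.95},{"translation":[0.3,4,0],"rotation":[0,0,0],"fingers":0.95},{"translation":[0.3,4,0],"rotation":[0,0,0],"fingers":0.95},{"translation":[0.3,4,0],"rotation":[0,0,0],"fingers":0.95},{"translation":[0.3,4,0],"rotation":[0,0,0],"fingers":0.95}]'
python3 -c "
from h import *
goto(.442,-.283,.22,-87)"
```

```text
clock: 5.47
ee_pos: [0.4214, 0.0289, 0.2163]
eef_rot: [3.14, 0.084, -0.002]
contact_force: [0.5, 0.4, -0.2]
grip_width: 0.0151
t 5.47 pos [0.4214 0.0289 0.2163] q7 -1.55 w 0.0151 F [ 0.5  0.4 -0.2]
rot [0.    0.001 0.001] rows 0.01567605832558855 then trans cm [ 0.42 31.26 -0.37] rows 7.625033115577939
```

```bash
python3 -m jog '[{"translation":[0,4,0],"rotation":[0,0,0],"fingers":0.95},{"translation":[0,4,0],"rotation":[0,0,0],"fingers":0.95},{"translation":[0,4,0],"rotation":[0,0,0],"fingers":0.95},{"translation":[0,4,0],"rotation":[0,0,0],"fingers":0.95},{"translation":[0.1,4,0],"rotation":[0,0,0],"fingers":0.95},{"translation":[0.1,4,0],"rotation":[0,0,0],"fingers":0.95},{"translation":[0.1,3,0],"rotation":[0,0,0],"fingers":0.95},{"translation":[0,1.5,0],"rotation":[0,0,0],"fingers":0.95},{"translation":[0,0.5,0],"rotation":[0,0,0],"fingers":0.95},{"translation":[0,0,0],"rotation":[0,0,0],"fingers":0.95},{"translation":[0,0,0],"rotation":[0,0,0],"fingers":0.95}]'
python3 - <<'E'
from h import *
import cv2
goto(.442,-.283,.011,-87)
for n in ["wrist","top"]:
    cv2.imwrite(f"pics/e_{n}.png",cv2.resize(optics.read_camera(n)[:,:,::-1],(800,600)))
E
```

```text
clock: 6.38
ee_pos: [0.4398, -0.257, 0.2164]
eef_rot: [-3.139, -0.081, 0.002]
contact_force: [0.4, 0.5, -0.9]
grip_width: 0.0146
t 6.38 pos [ 0.4398 -0.257   0.2164] q7 -0.73 w 0.0146 F [ 0.4  0.5 -0.9]
rot [-0.001  0.002 -0.001] rows 0.016086936986905432 then trans cm [ 0.08  2.61 20.54] rows 5.04888965044705
```

View pics/e_wrist.png

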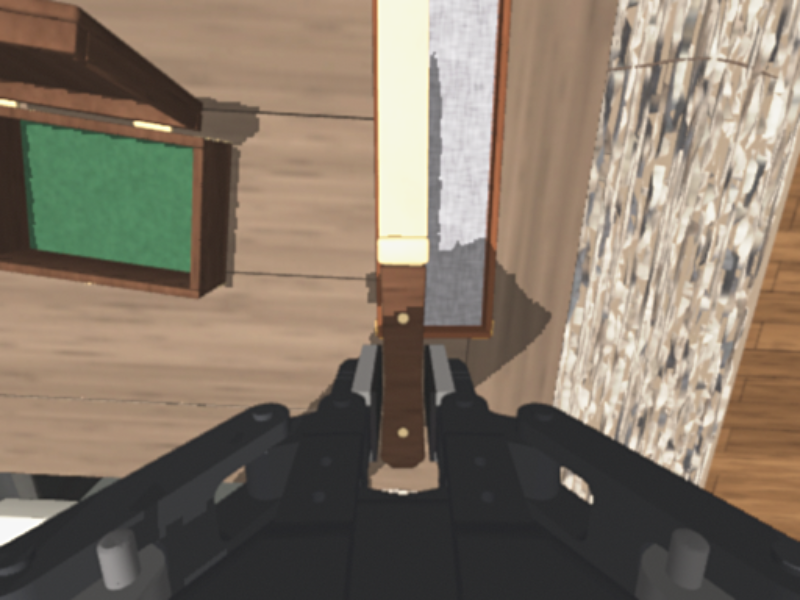

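View pics/e_top.png

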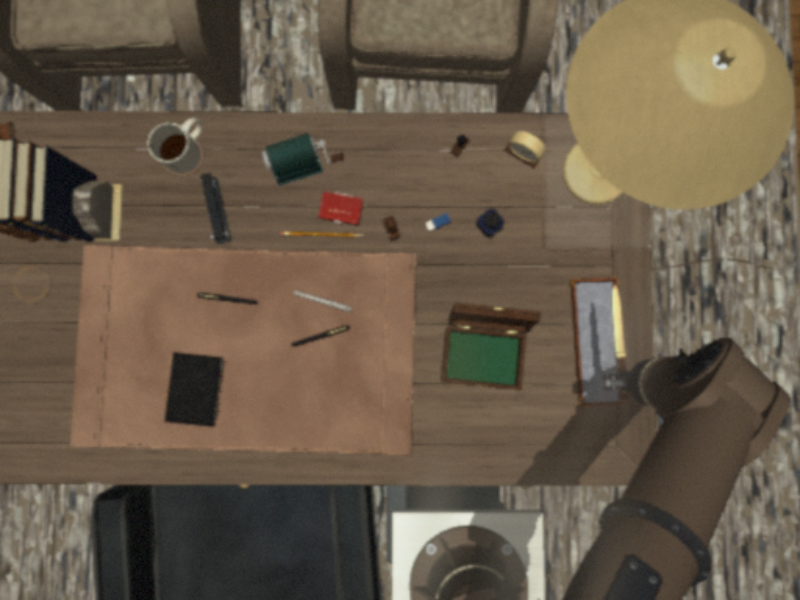

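The wrist view shows the tray about 28 mm to tool +y, which agrees with the computed 26 mm. I'll check the tray's front edge (378..492, about 335) from this picture and then shift.

```bash
python3 - <<'E'
from h import *
i=optics.camera_info("wrist")
for p in [(378,340),(491,335)]: print(back(p[0]*.64,p[1]*.64,.022,i))
E
python3 -m jog '[{"translation":[0,1.6,3],"rotation":[0,0,0],"fingers":0.95},{"translation":[0.1,1,4],"rotation":[0,0,0],"fingers":0.95},{"translation":[0,0,4],"rotation":[0,0,0],"fingers":0.95},{"translation":[0,0,3],"rotation":[0,0,0],"fingers":0.95},{"translation":[0,0,2],"rotation":[0,0,0],"fingers":0.95},{"translation":[0,0,0],"rotation":[0,0,0],"fingers":0.95},{"translation":[0,0,0],"rotation":[0,0,0],"fingers":0.95}]'
python3 - <<'E'
from h import *
import cv2
goto(.442,-.283,.011,-87)
i=optics.camera_info("side")
a=optics.read_camera("side")[:,:,::-1]
cv2.imwrite("pics/f.png",cv2.resize(a[100:220,230:400],None,fx=4.5,fy=4.5,interpolation=cv2.INTER_CUBIC))
E
```

```text
[ 0.37266081 -0.23815144  0.022     ]
[ 0.38223474 -0.33213878  0.022     ]
clock: 7.07
ee_pos: [0.4428, -0.2824, 0.0569]
eef_rot: [-3.139, -0.083, 0.003]
contact_force: [0.5, -0.0, -0.4]
grip_width: 0.015
t 7.07 pos [ 0.4428 -0.2824  0.0569] q7 -0.47 w 0.015 F [ 0.5 -0.  -0.4]
rot [-0.001  0.002  0.001] rows 0.016385002343005217 then trans cm [-0.08  0.05  4.59] rows 1.119697992438578
```

View pics/f.png

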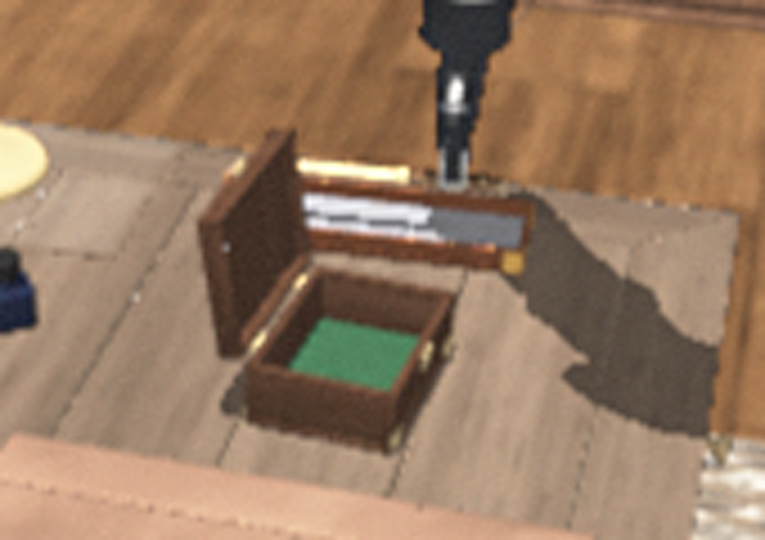

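```bash
python3 -m jog '[{"translation":[0,0,2],"rotation":[0,0,0],"fingers":0.95},{"translation":[0,0,1.5],"rotation":[0,0,0],"fingers":0.95},{"translation":[0,0,0.7],"rotation":[0,0,0],"fingers":0.95},{"translation":[0,0,0.3],"rotation":[0,0,0],"fingers":0.95},{"translation":[0,0,0],"rotation":[0,0,0],"fingers":0.95},{"translation":[0,0,0],"rotation":[0,0,0],"fingers":0.95}]'
```

```text
clock: 7.62
ee_pos: [0.4437, -0.284, 0.0132]
eef_rot: [3.14, 0.081, 0.002]
contact_force: [1.0, 0.0, -0.7]
grip_width: 0.0151
```

```bash
python3 -m jog '[{"translation":[0,0,0.2],"rotation":[0,0,0],"fingers":0.95},{"translation":[0,0,0],"rotation":[0,0,0],"fingers":0.95},{"translation":[0,0,0],"rotation":[0,0,0],"fingers":0.6},{"translation":[0,0,0],"rotation":[0,0,0],"fingers":0.6},{"translation":[0,0,0],"rotation":[0,0,0],"fingers":0.6},{"translation":[0,0,0],"rotation":[0,0,0],"fingers":0.6},{"translation":[0,0,-2],"rotation":[0,0,0],"fingers":0.6},{"translation":[0,0,-4],"rotation":[0,0,0],"fingers":0.6},{"translation":[0,0,-4],"rotation":[0,0,0],"fingers":0.6},{"translation":[0,0,-4],"rotation":[0,0,0],"fingers":0.6},{"translation":[0,0,-4],"rotation":[0,0,0],"fingers":0.6},{"translation":[0,0,-2],"rotation":[0,0,0],"fingers":0.6}]'
python3 - <<'E'
from h import *
import cv2
goto(.519,.3135,.2,17.5)
cv2.imwrite("pics/g.png",cv2.resize(optics.read_camera("wrist")[:,:,::-1],(800,600)))
E
```

```text
clock: 8.62
ee_pos: [0.4437, -0.2851, 0.2144]
eef_rot: [3.139, 0.079, 0.006]
contact_force: [1.1, 0.0, 0.7]
grip_width: 0.0346
t 8.62 pos [ 0.4437 -0.2851  0.2144] q7 -0.67 w 0.0346 F [1.1 0.  0.7]
rot [ 5.000e-03 -1.000e-03 -1.826e+00] rows 14.726124360308162 then trans cm [54.83 25.18  1.44] rows 14.72003728665922
```

View pics/g.png

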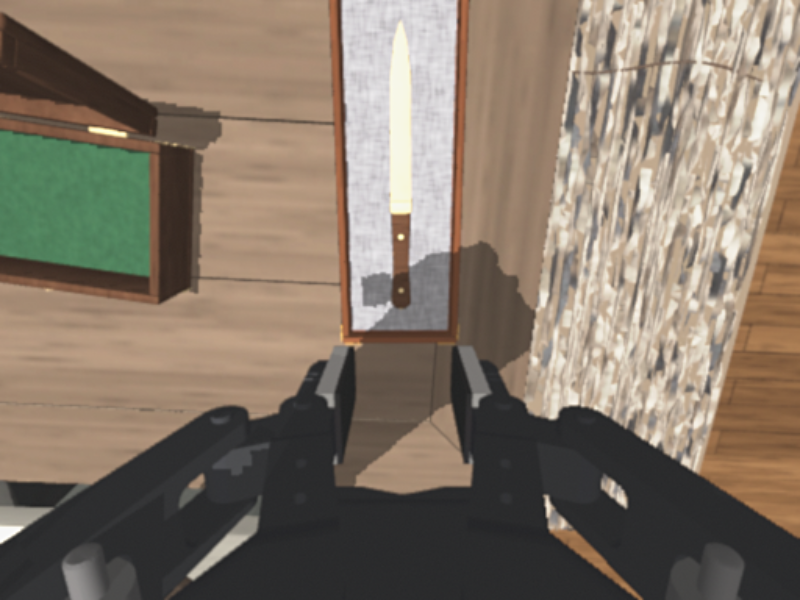

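The opener lies flat in the tray, tip at (401,22) and handle end at (401,308). Next, the black pen.

```bash
python3 -m jog '[{"translation":[0,0,0],"rotation":[0,0,-0.122],"fingers":0.4},{"translation":[0,0,0],"rotation":[0,0,-0.122],"fingers":0.4},{"translation":[0,0,0],"rotation":[0,0,-0.122],"fingers":0.4},{"translation":[0,0,0],"rotation":[0,0,-0.122],"fingers":0.4},{"translation":[0,0,0],"rotation":[0,0,-0.122],"fingers":0.4},{"translation":[0,0,0],"rotation":[0,0,-0.122],"fingers":0.4},{"translation":[0,0,0],"rotation":[0,0,-0.122],"fingers":0.4},{"translation":[0,0,0],"rotation":[0,0,-0.122],"fingers":0.4},{"translation":[0,0,0],"rotation":[0,0,-0.122],"fingers":0.4},{"translation":[0,0,0],"rotation":[0,0,-0.122],"fingers":0.4},{"translation":[0,0,0],"rotation":[0,0,-0.122],"fingers":0.4},{"translation":[0,0,0],"rotation":[0,0,-0.122],"fingers":0.4},{"translation":[0,0,0],"rotation":[0,0,-0.122],"fingers":0.4},{"translation":[0,0,0],"rotation":[0,0,-0.122],"fingers":0.4},{"translation":[0,0,0],"rotation":[0,0,-0.118],"fingers":0.4},{"translation":[3.6,1.7,0],"rotation":[0,0,0],"fingers":0.4},{"translation":[3.6,1.7,0],"rotation":[0,0,0],"fingers":0.4},{"translation":[3.6,1.7,0],"rotation":[0,0,0],"fingers":0.4},{"translation":[3.6,1.7,0],"rotation":[0,0,0],"fingers":0.4},{"translation":[3.6,1.7,0],"rotation":[0,0,0],"fingers":0.4}]'
python3 -c "
from h import *
goto(.519,.3135,.2,17.5)"
```

```text
clock: 10.33
ee_pos: [0.4694, -0.0848, 0.2101]
eef_rot: [-1.857, -2.534, -0.0]
contact_force: [0.6, 0.0, -0.1]
grip_width: 0.0509
t 10.33 pos [ 0.4694 -0.0848  0.2101] q7 0.48 w 0.0509 F [ 0.6  0.  -0.1]
rot [ 0. -0.  0.] rows 0.0019690935155332167 then trans cm [36.5  16.71  1.01] rows 9.793777873395934
```

```bash
python3 -m jog '[{"translation":[3.7,1.7,0],"rotation":[0,0,0],"fingers":0.4},{"translation":[3.7,1.7,0],"rotation":[0,0,0],"fingers":0.4},{"translation":[3.7,1.7,0],"rotation":[0,0,0],"fingers":0.4},{"translation":[3.7,1.7,0],"rotation":[0,0,0],"fingers":0.4},{"translation":[3.7,1.7,0],"rotation":[0,0,0],"fingers":0.4},{"translation":[3.7,1.7,1],"rotation":[0,0,0],"fingers":0.4},{"translation":[3.7,1.7,1],"rotation":[0,0,0],"fingers":0.4},{"translation":[3.5,1.6,1],"rotation":[0,0,0],"fingers":0.4},{"translation":[3,1.4,2],"rotation":[0,0,0],"fingers":0.4},{"translation":[2.2,1,2],"rotation":[0,0,0],"fingers":0.4},{"translation":[0.8,0.3,1],"rotation":[0,0,0],"fingers":0.4},{"translation":[0,0,0],"rotation":[0,0,0],"fingers":0.4},{"translation":[0,0,0],"rotation":[0,0,0],"fingers":0.4},{"translation":[0,0,0],"rotation":[0,0,0],"fingers":0.4}]'
python3 - <<'E'
from h import *
import cv2
goto(.519,.3135,.0075,17.5)
i=optics.camera_info("wrist"); np.save("wi.npy",i,allow_pickle=True)
cv2.imwrite("pics/h.png",cv2.resize(optics.read_camera("wrist")[:,:,::-1],(800,600)))
E
```

```text
clock: 11.5
ee_pos: [0.5181, 0.2974, 0.1311]
eef_rot: [1.859, 2.531, -0.0]
contact_force: [0.7, -1.0, 0.5]
grip_width: 0.0513
t 11.5 pos [0.5181 0.2974 0.1311] q7 -0.2 w 0.0513 F [ 0.7 -1.   0.5]
rot [ 0.001  0.001 -0.001] rows 0.013524387962601567 then trans cm [ 1.51  0.57 12.36] rows 3.040313551480345
```

View pics/h.png

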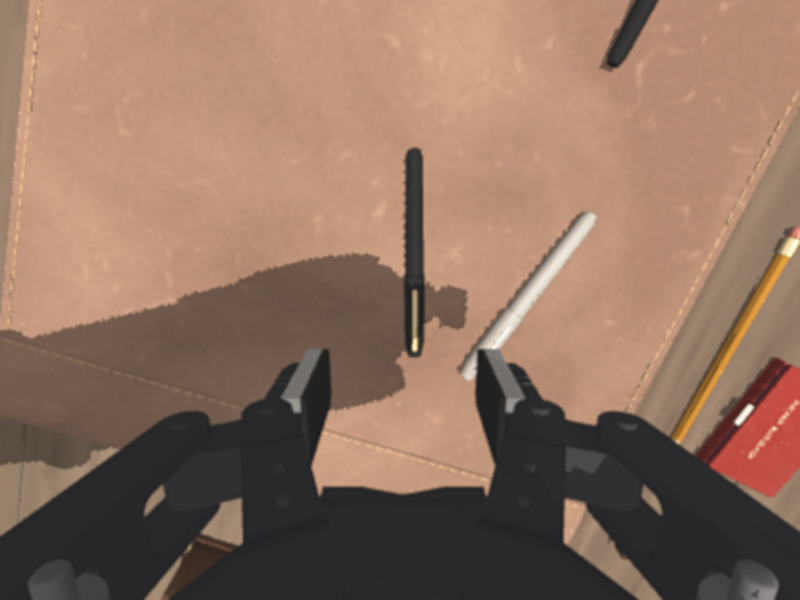

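Run:
```python
from h import *
i=np.load("wi.npy",allow_pickle=True).item()
k=.64
def seg(n,a,b,z):
    A=back(a[0]*k,a[1]*k,z,i);B=back(b[0]*k,b[1]*k,z,i);d=A-B
    print(n,"mid",(A+B)[:2]/2,"len",np.linalg.norm(d),"ang",np.degrees(np.arctan2(d[1],d[0])))
seg("black",(414,148),(414.5,356),.011)
seg("silver",(592,212),(465,377),.011)
goto(.519,.3125,.0075,17.5)
```

```text
black mid [0.5202228  0.31636531] len 0.13015325649547757 ang 107.98461757966831
silver mid [0.59528871 0.31283388] len 0.13055562561417347 ang 73.91565494159028
t 11.55 pos [0.5184 0.2974 0.1315] q7 -0.2 w 0.0513 F [-0.1 -0.1 -0.3]
rot [ 0.001  0.    -0.002] rows 0.018161500153681436 then trans cm [ 1.42  0.51 12.4 ] rows 3.0459428216352467
```

```bash
python3 -m jog '[{"translation":[1.1,0.4,3],"rotation":[0,0,0],"fingers":0.4},{"translation":[0.45,0.2,3.6],"rotation":[0,0,0],"fingers":0.4},{"translation":[0,0,3],"rotation":[0,0,0],"fingers":0.4},{"translation":[0,0,1.8],"rotation":[0,0,0],"fingers":0.4},{"translation":[0,0,0.9],"rotation":[0,0,0],"fingers":0.4},{"translation":[0,0,0.1],"rotation":[0,0,0],"fingers":0.4},{"translation":[0,0,0],"rotation":[0,0,0],"fingers":0.95},{"translation":[0,0,0],"rotation":[0,0,0],"fingers":0.95},{"translation":[0,0,0],"rotation":[0,0,0],"fingers":0.95},{"translation":[0,0,0],"rotation":[0,0,0],"fingers":0.95},{"translation":[0,0,0],"rotation":[0,0,0],"fingers":0.95},{"translation":[0,0,0],"rotation":[0,0,0],"fingers":0.95}]' 40; python3 -c "
from h import *
goto(.519,.314,.19,17.5)"
```

```text
clock: 12.55
ee_pos: [0.5195, 0.3165, 0.008]
eef_rot: [1.856, 2.533, 0.004]
contact_force: [-0.8, -0.8, 7.9]
grip_width: 0.0099
t 12.55 pos [0.5195 0.3165 0.008 ] q7 -0.19 w 0.0099 F [-0.8 -0.8  7.9]
rot [ 0.003 -0.001  0.001] rows 0.022446266507570006 then trans cm [ -0.22  -0.12 -18.2 ] rows 4.440423233165948
```

```bash
python3 -m jog '[{"translation":[0,0,-1.5],"rotation":[0,0,0],"fingers":0.95},{"translation":[0,0,-3],"rotation":[0,0,0],"fingers":0.95},{"translation":[0,0,-4],"rotation":[0,0,0],"fingers":0.95},{"translation":[0,0,-3],"rotation":[0,0,0],"fingers":0.95},{"translation":[0,0,-1],"rotation":[0,0,0],"fingers":0.95},{"translation":[0,0,0],"rotation":[0,0,0],"fingers":0.95}]'
python3 - <<'E'
from h import *
import cv2
goto(.460,-.030,.14,-5.6)
cv2.imwrite("pics/k.png",cv2.resize(optics.read_camera("wrist")[:,:,::-1],(800,600)))
E
```

```text
clock: 13.05
ee_pos: [0.5203, 0.3173, 0.1353]
eef_rot: [1.855, 2.533, 0.011]
contact_force: [-0.3, 0.8, -1.3]
grip_width: 0.0094
t 13.05 pos [0.5203 0.3173 0.1353] q7 -0.22 w 0.0094 F [-0.3  0.8 -1.3]
rot [ 0.006 -0.004  0.404] rows 3.2597830035033466 then trans cm [-35.15  -2.62  -0.47] rows 8.597469999361788
```

View pics/k.png

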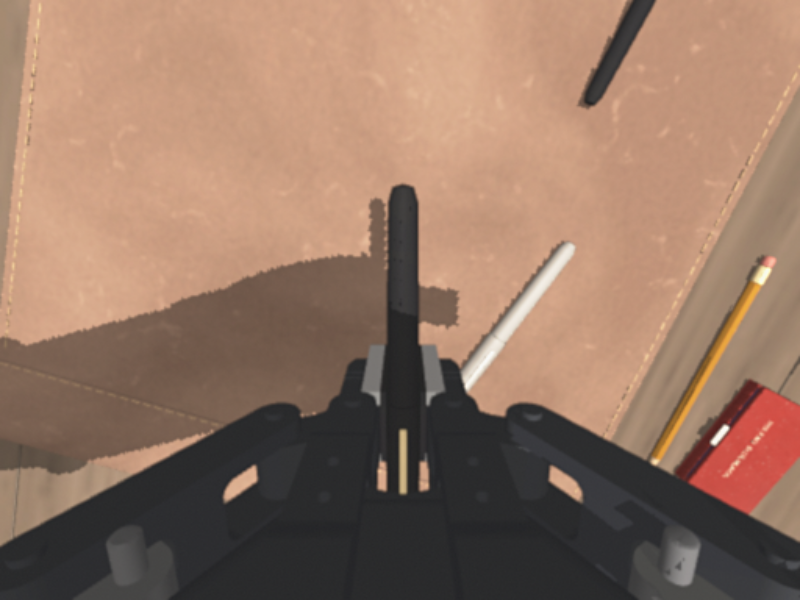

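```bash
python3 - <<'E'
from h import *
i=optics.camera_info("wrist"); s=arm.read_state()
p=back(402*.64,187*.64,s["ee_pos"][2]+.010,i); print(R.from_rotvec(s["eef_rot"]).inv().apply(p-s["ee_pos"]))
goto(.484,-.032,.14,-5.6)
E
python3 -m jog '[{"translation":[0,0,-1],"rotation":[0,0,0.1],"fingers":0.95},{"translation":[0,0,-1],"rotation":[0,0,0.1],"fingers":0.95},{"translation":[0,0,0],"rotation":[0,0,0.1],"fingers":0.95},{"translation":[0,0,0],"rotation":[0,0,0.1],"fingers":0.95},{"translation":[-2,0,0],"rotation":[0,0,0],"fingers":0.95},{"translation":[-3.5,0,0],"rotation":[0,0,0],"fingers":0.95},{"translation":[-4,0,0],"rotation":[0,0,0],"fingers":0.95},{"translation":[-4,0,0],"rotation":[0,0,0],"fingers":0.95},{"translation":[-4,0,0],"rotation":[0,0,0],"fingers":0.95},{"translation":[-4,0,0],"rotation":[0,0,0],"fingers":0.95},{"translation":[-4,0,0],"rotation":[0,0,0],"fingers":0.95},{"translation":[-3.5,0,0],"rotation":[0,0,0],"fingers":0.95},{"translation":[-2.5,0,0],"rotation":[0,0,0],"fingers":0.95},{"translation":[-1,0,0],"rotation":[0,0,0],"fingers":0.95},{"translation":[0,0,0],"rotation":[0,0,0],"fingers":0.95},{"translation":[0,0,0],"rotation":[0,0,0],"fingers":0.95},{"translation":[0,0,0],"rotation":[0,0,0],"fingers":0.95}]'
python3 - <<'E'
from h import *
import cv2
goto(.484,-.032,.014,-5.6)
np.save("wi.npy",optics.camera_info("wrist"),allow_pickle=True)
cv2.imwrite("pics/l.png",cv2.resize(optics.read_camera("wrist")[:,:,::-1],(800,600)))
E
```

```text
[ 0.06468272  0.00020296 -0.00991018]
t 13.1 pos [0.5191 0.3166 0.1329] q7 -0.22 w 0.0094 F [-0.4 -0.7 -0.6]
rot [ 0.003 -0.002  0.404] rows 3.2602895017283924 then trans cm [-35.04  -0.1   -0.71] rows 8.54749523404619
clock: 14.52
ee_pos: [0.4879, -0.0059, 0.1506]
eef_rot: [-2.32, -2.117, 0.001]
contact_force: [-0.5, 0.6, -0.5]
grip_width: 0.0098
t 14.52 pos [ 0.4879 -0.0059  0.1506] q7 -0.02 w 0.0098 F [-0.5  0.6 -0.5]
rot [-0.001 -0.     0.006] rows 0.05007512299413134 then trans cm [-2.64 -0.13 13.66] rows 3.3929070616753547
```

View pics/l.png

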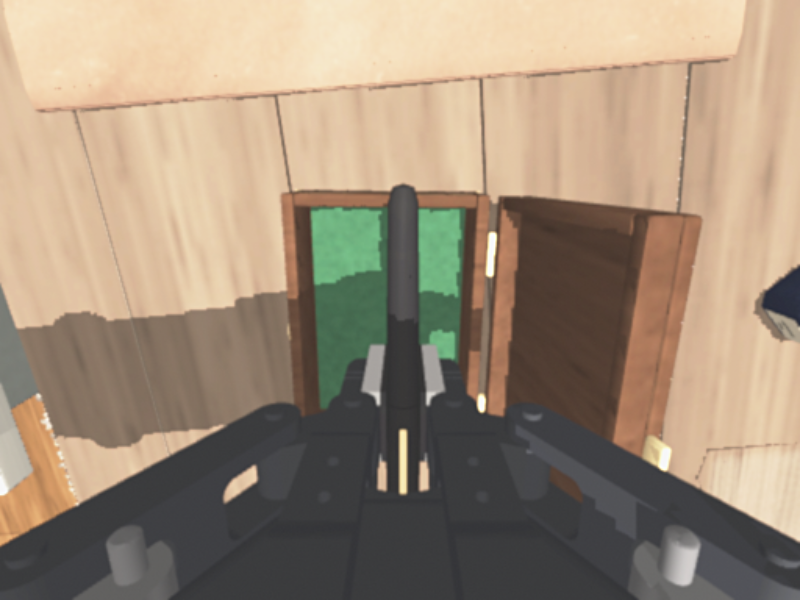

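The pen is held centrally; the box's left end rim shows corners at about (283,195) and (488,195).

Run:
```python
from h import *
i=np.load("wi.npy",allow_pickle=True).item()
for p in [(283,194),(489,194)]: print(back(p[0]*.64,p[1]*.64,.052,i))
goto(.484,-.032,.014,-5.6)
```

```text
[0.42810729 0.05766655 0.052     ]
[0.54007262 0.04740092 0.052     ]
t 14.57 pos [ 0.488  -0.0057  0.1507] q7 -0.02 w 0.0096 F [0.7 0.7 0. ]
rot [-0.001 -0.     0.007] rows 0.055395986189745096 then trans cm [-2.66 -0.14 13.67] rows 3.397059396769769
```

```bash
python3 -m jog '[{"translation":[-1.4,-0.2,0],"rotation":[0,0,0.006],"fingers":0.95},{"translation":[-1,-0.1,1],"rotation":[0,0,0],"fingers":0.95},{"translation":[0,0,3],"rotation":[0,0,0],"fingers":0.95},{"translation":[0,0,3],"rotation":[0,0,0],"fingers":0.95},{"translation":[0,0,2],"rotation":[0,0,0],"fingers":0.95},{"translation":[0,0,1.5],"rotation":[0,0,0],"fingers":0.95},{"translation":[0,0,1.5],"rotation":[0,0,0],"fingers":0.95},{"translation":[0,0,0.8],"rotation":[0,0,0],"fingers":0.95},{"translation":[0,0,0.4],"rotation":[0,0,0],"fingers":0.95},{"translation":[0,0,0],"rotation":[0,0,0],"fingers":0.95},{"translation":[0,0,0],"rotation":[0,0,0],"fingers":0.95}]'
```

```text
clock: 15.48
ee_pos: [0.4831, -0.0311, 0.0196]
eef_rot: [2.329, 2.108, 0.001]
contact_force: [0.2, -0.0, -0.9]
grip_width: 0.0091
```

```bash
python3 -m jog '[{"translation":[0,0,0.7],"rotation":[0,0,0],"fingers":0.95},{"translation":[0,0,0],"rotation":[0,0,0],"fingers":0.95},{"translation":[0,0,0],"rotation":[0,0,0],"fingers":0.72},{"translation":[0,0,0],"rotation":[0,0,0],"fingers":0.72},{"translation":[0,0,0],"rotation":[0,0,0],"fingers":0.72},{"translation":[0,0,-1],"rotation":[0,0,0],"fingers":0.72},{"translation":[0,0,-3],"rotation":[0,0,0],"fingers":0.72},{"translation":[0,0,-4],"rotation":[0,0,0],"fingers":0.72},{"translation":[0,0,-4],"rotation":[0,0,0],"fingers":0.72},{"translation":[0,0,-3],"rotation":[0,0,0],"fingers":0.72},{"translation":[0,0,0],"rotation":[0,0,0],"fingers":0.6}]'
python3 - <<'E'
from h import *
import cv2
goto(.595,.311,.16,-16.2)
cv2.imwrite("pics/m.png",cv2.resize(optics.read_camera("wrist")[:,:,::-1],(800,600)))
E
```

```text
clock: 16.4
ee_pos: [0.486, -0.0316, 0.1686]
eef_rot: [2.326, 2.104, 0.012]
contact_force: [0.2, 0.1, -0.4]
grip_width: 0.0335
t 16.4 pos [ 0.486  -0.0316  0.1686] q7 0.02 w 0.0335 F [ 0.2  0.1 -0.4]
rot [ 0.009 -0.003  0.182] rows 1.4731590341062433 then trans cm [35.94  0.91  0.86] rows 8.771726128553242
```

View pics/m.png

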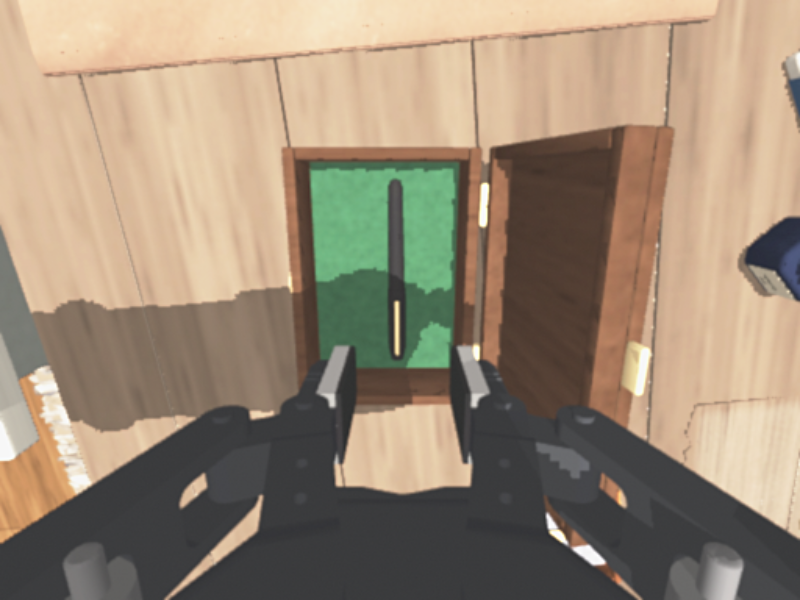

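The black pen lies in the box, (395,180)–(397,358). Now the silver pen, rising over the lid first.

```bash
python3 -m jog '[{"translation":[0,0,-3],"rotation":[0,0,0.09],"fingers":0.4},{"translation":[0,0,-2],"rotation":[0,0,0.09],"fingers":0.4},{"translation":[3,0,0],"rotation":[0,0,0],"fingers":0.4},{"translation":[4,0,0],"rotation":[0,0,0],"fingers":0.4},{"translation":[4,0,0],"rotation":[0,0,0],"fingers":0.4},{"translation":[4,0,0],"rotation":[0,0,0],"fingers":0.4},{"translation":[4,0,0],"rotation":[0,0,0],"fingers":0.4},{"translation":[4,0.2,1],"rotation":[0,0,0],"fingers":0.4},{"translation":[4,0.2,1],"rotation":[0,0,0],"fingers":0.4},{"translation":[3.5,0.2,2],"rotation":[0,0,0],"fingers":0.4},{"translation":[2.5,0.3,2],"rotation":[0,0,0],"fingers":0.4},{"translation":[1.5,0,2],"rotation":[0,0,0],"fingers":0.4},{"translation":[0,0,1],"rotation":[0,0,0],"fingers":0.4},{"translation":[0,0,0],"rotation":[0,0,0],"fingers":0.4},{"translation":[0,0,0],"rotation":[0,0,0],"fingers":0.4},{"translation":[0,0,0],"rotation":[0,0,0],"fingers":0.4}]'
python3 - <<'E'
from h import *
import cv2
goto(.595,.311,.0078,-16.2)
np.save("wi.npy",optics.camera_info("wrist"),allow_pickle=True)
cv2.imwrite("pics/n.png",cv2.resize(optics.read_camera("wrist")[:,:,::-1],(800,600)))
E
```

```text
clock: 17.78
ee_pos: [0.5872, 0.2963, 0.1234]
eef_rot: [2.511, 1.887, 0.001]
contact_force: [-0.3, 0.1, 0.9]
grip_width: 0.0514
t 17.78 pos [0.5872 0.2963 0.1234] q7 -0.64 w 0.0514 F [-0.3  0.1  0.9]
rot [ 0.001 -0.     0.001] rows 0.012038797816623105 then trans cm [ 1.63  0.34 11.56] rows 2.8479009286921815
```

View pics/n.png

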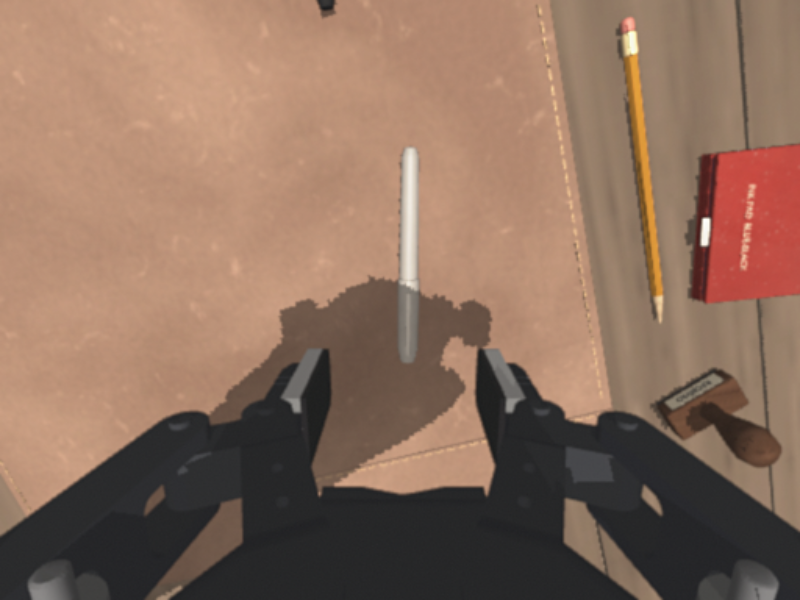

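The silver pen is at (409,148)–(408,361), 4 mm off the jaw centre line, which agrees with the computed shift.

```bash
python3 -m jog '[{"translation":[1.1,0.3,3],"rotation":[0,0,0],"fingers":0.4},{"translation":[0.5,0.1,3.3],"rotation":[0,0,0],"fingers":0.4},{"translation":[0,0,2.5],"rotation":[0,0,0],"fingers":0.4},{"translation":[0,0,1.7],"rotation":[0,0,0],"fingers":0.4},{"translation":[0,0,0.9],"rotation":[0,0,0],"fingers":0.4},{"translation":[0,0,0.2],"rotation":[0,0,0],"fingers":0.4},{"translation":[0,0,0],"rotation":[0,0,0],"fingers":0.95},{"translation":[0,0,0],"rotation":[0,0,0],"fingers":0.95},{"translation":[0,0,0],"rotation":[0,0,0],"fingers":0.95},{"translation":[0,0,0],"rotation":[0,0,0],"fingers":0.95},{"translation":[0,0,0],"rotation":[0,0,0],"fingers":0.95},{"translation":[0,0,0],"rotation":[0,0,0],"fingers":0.95},{"translation":[0,0,-1.5],"rotation":[0,0,0],"fingers":0.95},{"translation":[0,0,-3],"rotation":[0,0,0],"fingers":0.95},{"translation":[0,0,-4],"rotation":[0,0,0],"fingers":0.95},{"translation":[0,0,-4],"rotation":[0,0,0],"fingers":0.95},{"translation":[0,0,-3],"rotation":[0,0,0],"fingers":0.95},{"translation":[0,0,-1],"rotation":[0,0,0],"fingers":0.95},{"translation":[0,0,0],"rotation":[0,0,0],"fingers":0.95}]' 40
python3 - <<'E'
from h import *
import cv2
goto(.454,-.027,.17,-5.6)
cv2.imwrite("pics/o.png",cv2.resize(optics.read_camera("wrist")[:,:,::-1],(800,600)))
E
```

```text
clock: 19.42
ee_pos: [0.5967, 0.3131, 0.1755]
eef_rot: [2.509, 1.89, 0.011]
contact_force: [0.3, -0.9, -0.8]
grip_width: 0.0093
t 19.42 pos [0.5967 0.3131 0.1755] q7 -0.66 w 0.0093 F [ 0.3 -0.9 -0.8]
rot [ 0.005 -0.005 -0.182] rows 1.4674844782212957 then trans cm [-35.24 -10.89   0.55] rows 8.996481512525547
```

View pics/o.png

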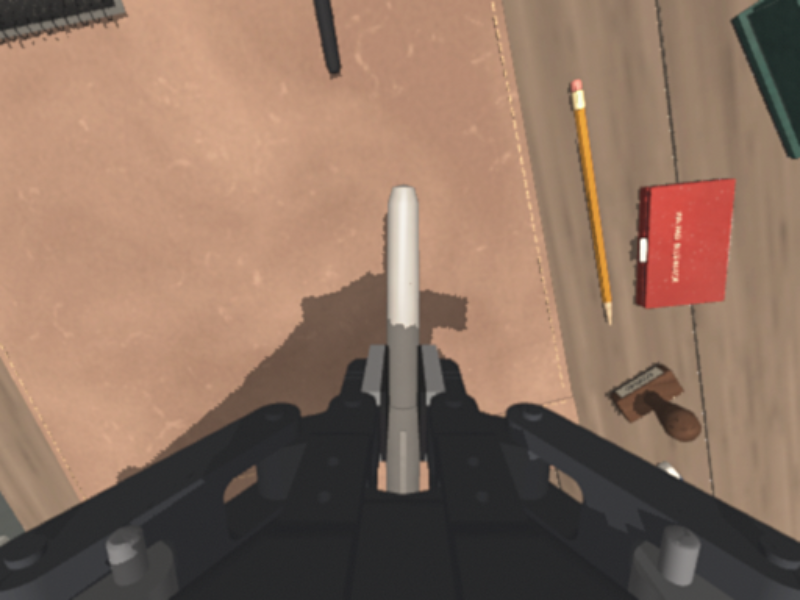

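The silver pen is held mid-length (far end at (402,187)). On to the box, pulling in x first to clear the lid.

```bash
python3 -m jog '[{"translation":[0,0,-1],"rotation":[0,0,-0.09],"fingers":0.95},{"translation":[0,0,-1],"rotation":[0,0,-0.092],"fingers":0.95},{"translation":[-1,-1.5,0],"rotation":[0,0,0],"fingers":0.95},{"translation":[-2.5,-2.5,0],"rotation":[0,0,0],"fingers":0.95},{"translation":[-3,-2.5,0],"rotation":[0,0,0],"fingers":0.95},{"translation":[-3,-2.5,0],"rotation":[0,0,0],"fingers":0.95},{"translation":[-3.5,-1.9,0],"rotation":[0,0,0],"fingers":0.95},{"translation":[-4,0,0],"rotation":[0,0,0],"fingers":0.95},{"translation":[-4,0,0],"rotation":[0,0,0],"fingers":0.95},{"translation":[-4,0,0],"rotation":[0,0,0],"fingers":0.95},{"translation":[-4,0,0],"rotation":[0,0,0],"fingers":0.95},{"translation":[-3,0,1],"rotation":[0,0,0],"fingers":0.95},{"translation":[-2,0,1],"rotation":[0,0,0],"fingers":0.95},{"translation":[-1,0,1],"rotation":[0,0,0],"fingers":0.95},{"translation":[0,0,0],"rotation":[0,0,0],"fingers":0.95},{"translation":[0,0,0],"rotation":[0,0,0],"fingers":0.95},{"translation":[0,0,0],"rotation":[0,0,0],"fingers":0.95}]'
python3 - <<'E'
from h import *
import cv2
goto(.454,-.027,.03,-5.6)
cv2.imwrite("pics/p.png",cv2.resize(optics.read_camera("wrist")[:,:,::-1],(800,600)))
E
```

```text
clock: 20.88
ee_pos: [0.4521, -0.0245, 0.1609]
eef_rot: [-2.325, -2.111, 0.001]
contact_force: [0.3, 0.0, 0.0]
grip_width: 0.0097
t 20.88 pos [ 0.4521 -0.0245  0.1609] q7 -0.01 w 0.0097 F [0.3 0.  0. ]
rot [-0.001  0.     0.001] rows 0.013582779462457627 then trans cm [-0.23  0.21 13.09] rows 3.1932176496597555
```

View pics/p.png

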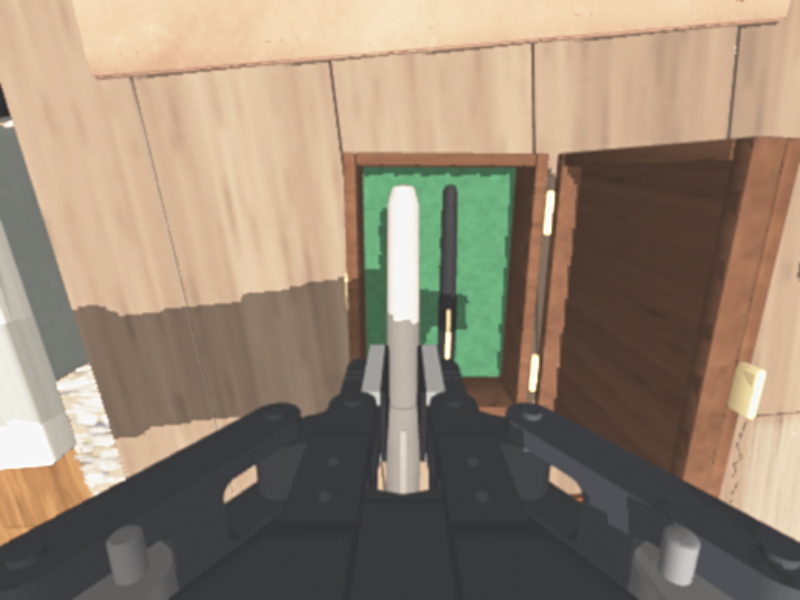

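```bash
python3 -m jog '[{"translation":[-0.3,0.4,2],"rotation":[0,0,0],"fingers":0.95},{"translation":[0,0.1,3],"rotation":[0,0,0],"fingers":0.95},{"translation":[0,0,3],"rotation":[0,0,0],"fingers":0.95},{"translation":[0,0,2],"rotation":[0,0,0],"fingers":0.95},{"translation":[0,0,2],"rotation":[0,0,0],"fingers":0.95},{"translation":[0,0,1],"rotation":[0,0,0],"fingers":0.95},{"translation":[0,0,0.7],"rotation":[0,0,0],"fingers":0.95},{"translation":[0,0,0.5],"rotation":[0,0,0],"fingers":0.95},{"translation":[0,0,0],"rotation":[0,0,0],"fingers":0.95},{"translation":[0,0,0],"rotation":[0,0,0],"fingers":0.95}]'
```

```text
clock: 21.77
ee_pos: [0.4575, -0.0288, 0.0198]
eef_rot: [2.327, 2.11, 0.001]
contact_force: [0.3, -0.3, -0.5]
grip_width: 0.0095
```

```bash
python3 -m jog '[{"translation":[0,0,0.5],"rotation":[0,0,0],"fingers":0.95},{"translation":[0,0,0],"rotation":[0,0,0],"fingers":0.95},{"translation":[0,0,0],"rotation":[0,0,0],"fingers":0.75},{"translation":[0,0,0],"rotation":[0,0,0],"fingers":0.75},{"translation":[0,0,0],"rotation":[0,0,0],"fingers":0.75},{"translation":[0,0,-1],"rotation":[0,0,0],"fingers":0.75},{"translation":[0,0,-3],"rotation":[0,0,0],"fingers":0.75},{"translation":[0,0,-4],"rotation":[0,0,0],"fingers":0.75},{"translation":[0,0,-4],"rotation":[0,0,0],"fingers":0.75},{"translation":[0,0,-4],"rotation":[0,0,0],"fingers":0.75},{"translation":[0,0,-4],"rotation":[0,0,0],"fingers":1},{"translation":[0,0,-3],"rotation":[0,0,0],"fingers":1},{"translation":[0,0,-1],"rotation":[0,0,0],"fingers":1},{"translation":[0,0,0],"rotation":[0,0,0],"fingers":1}]'
python3 - <<'E'
from h import *
import cv2
goto(.635,-.046,.25,-5.6)
cv2.imwrite("pics/q.png",cv2.resize(optics.read_camera("wrist")[:,:,::-1],(800,600)))
a=optics.read_camera("side")[:,:,::-1]
cv2.imwrite("pics/q2.png",cv2.resize(a[80:220,230:400],None,fx=4,fy=4,interpolation=cv2.INTER_CUBIC))
E
```

```text
clock: 22.93
ee_pos: [0.4583, -0.0291, 0.2576]
eef_rot: [2.325, 2.108, 0.008]
contact_force: [0.4, 0.2, -0.1]
grip_width: -0.0004
t 22.93 pos [ 0.4583 -0.0291  0.2576] q7 -0.06 w -0.0004 F [ 0.4  0.2 -0.1]
rot [ 0.006 -0.002 -0.   ] rows 0.048300161866230935 then trans cm [ 0.04 17.75  0.76] rows 4.3327243832108415
```

View pics/q.png

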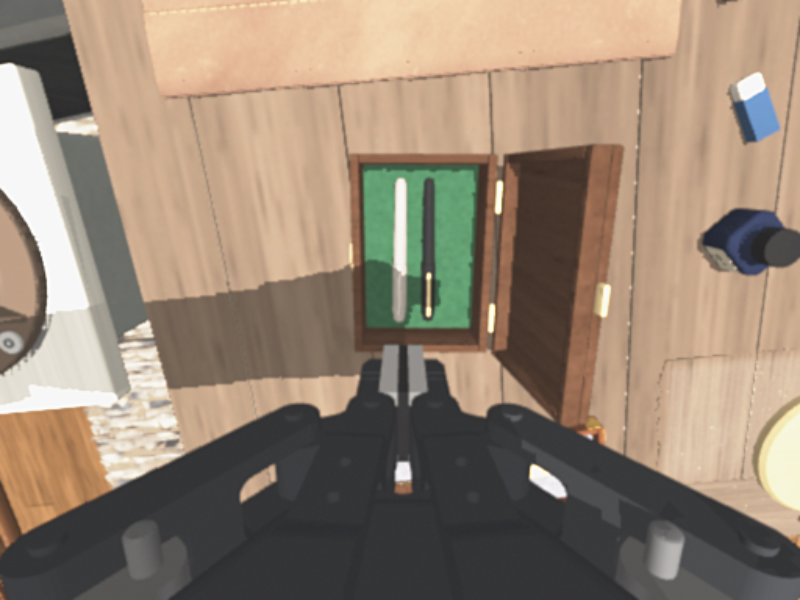

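View pics/q2.png

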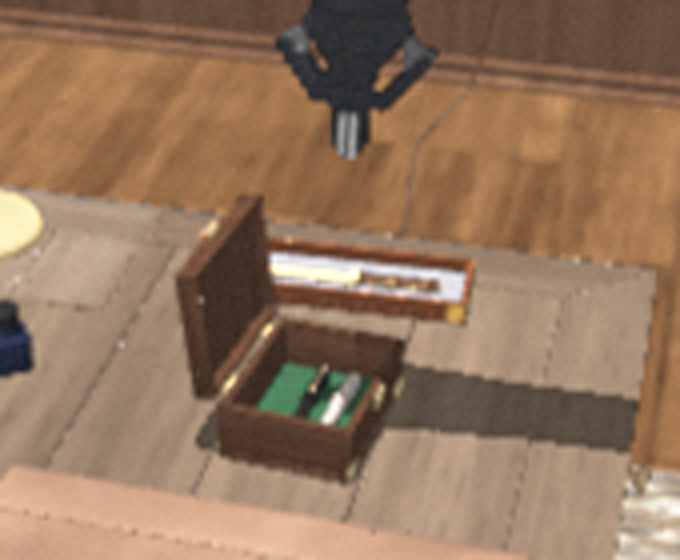

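Both pens lie in the box: silver (401,180)–(399,320), black (429,180)–(428,318). Next I'll turn the closed gripper 90° for clearance, pass over the lid and come down behind it.

```bash
python3 -m jog '[{"translation":[0,0,0],"rotation":[0,0,0.121],"fingers":1},{"translation":[0,0,0],"rotation":[0,0,0.121],"fingers":1},{"translation":[0,0,0],"rotation":[0,0,0.121],"fingers":1},{"translation":[0,0,0],"rotation":[0,0,0.121],"fingers":1},{"translation":[0,0,0],"rotation":[0,0,0.121],"fingers":1},{"translation":[0,0,0],"rotation":[0,0,0.121],"fingers":1},{"translation":[0,0,0],"rotation":[0,0,0.121],"fingers":1},{"translation":[0,0,0],"rotation":[0,0,0.121],"fingers":1},{"translation":[0,0,0],"rotation":[0,0,0.121],"fingers":1},{"translation":[0,0,0],"rotation":[0,0,0.121],"fingers":1},{"translation":[0,0,0],"rotation":[0,0,0.121],"fingers":1},{"translation":[0,0,0],"rotation":[0,0,0.121],"fingers":1},{"translation":[0,0,0],"rotation":[0,0,0.118],"fingers":1},{"translation":[3,0,0],"rotation":[0,0,0],"fingers":1},{"translation":[4,0,0],"rotation":[0,0,0],"fingers":1},{"translation":[4,0,0],"rotation":[0,0,0],"fingers":1},{"translation":[4,0,0],"rotation":[0,0,0],"fingers":1},{"translation":[3,0,0],"rotation":[0,0,0],"fingers":1},{"translation":[0,0,0],"rotation":[0,0,0],"fingers":1},{"translation":[0,0,0],"rotation":[0,0,0],"fingers":1}]'
python3 - <<'E'
from h import *
import cv2
goto(.635,-.046,.13,-95.6)
a=optics.read_camera("side")[:,:,::-1]
cv2.imwrite("pics/r2.png",cv2.resize(a[60:220,200:400],None,fx=4,fy=4,interpolation=cv2.INTER_CUBIC))
a=optics.read_camera("top")[:,:,::-1]
cv2.imwrite("pics/r3.png",cv2.resize(a[100:280,270:420],None,fx=4,fy=4,interpolation=cv2.INTER_CUBIC))
E
```

```text
clock: 24.7
ee_pos: [0.636, -0.047, 0.251]
eef_rot: [3.136, -0.153, -0.007]
contact_force: [-0.3, 0.1, -0.1]
grip_width: 0.0
t 24.7 pos [ 0.636 -0.047  0.251] q7 -1.4 w 0.0 F [-0.3  0.1 -0.1]
rot [0.002 0.005 0.   ] rows 0.040957960380656445 then trans cm [-0.11 -0.09 12.1 ] rows 2.9519568280884876
```

View pics/r2.png

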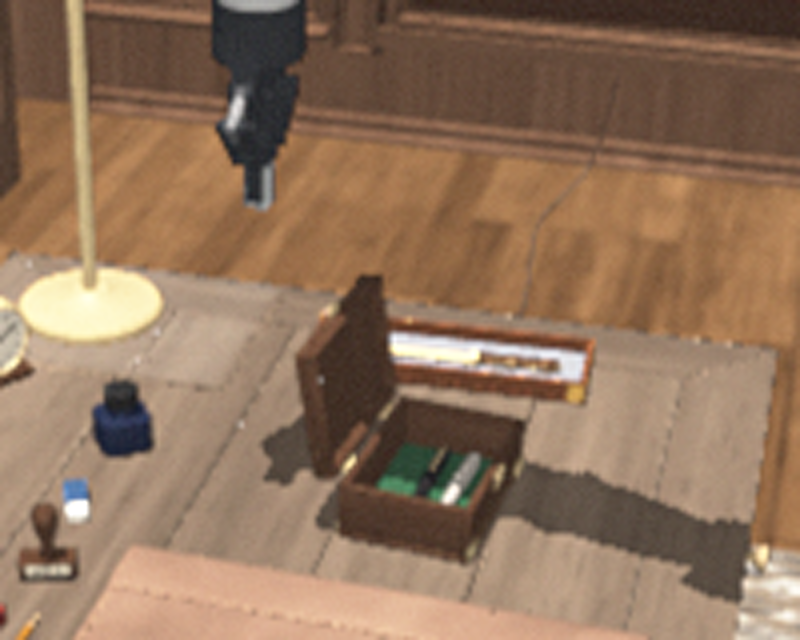

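View pics/r3.png

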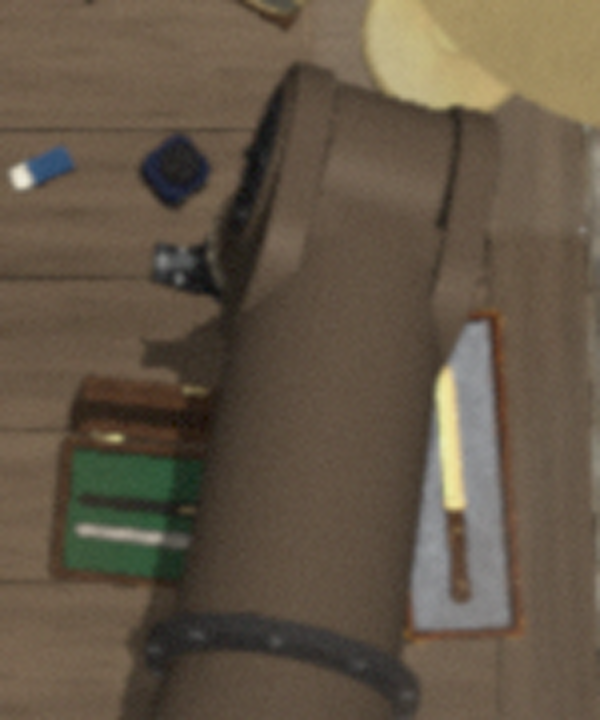

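There is clear space behind the lid (tip at about (258,205) in the side crop). Descending.

```bash
python3 -m jog '[{"translation":[0,0,3],"rotation":[0,0,0],"fingers":1},{"translation":[0,0,3.5],"rotation":[0,0,0],"fingers":1},{"translation":[0,0,3],"rotation":[0,0,0],"fingers":1},{"translation":[0,0,1.5],"rotation":[0,0,0],"fingers":1},{"translation":[0,0,0.8],"rotation":[0,0,0],"fingers":1},{"translation":[0,0,0],"rotation":[0,0,0],"fingers":1},{"translation":[0,0,0],"rotation":[0,0,0],"fingers":1}]'
python3 - <<'E'
from h import *
import cv2
goto(.59,-.042,.13,-95.6)
a=optics.read_camera("side")[:,:,::-1]
cv2.imwrite("pics/s2.png",cv2.resize(a[60:220,200:400],None,fx=4,fy=4,interpolation=cv2.INTER_CUBIC))
E
```

```text
clock: 25.38
ee_pos: [0.6359, -0.0464, 0.1371]
eef_rot: [-3.138, 0.152, -0.001]
contact_force: [0.4, 0.4, 0.7]
grip_width: -0.0002
t 25.38 pos [ 0.6359 -0.0464  0.1371] q7 -1.34 w -0.0002 F [0.4 0.4 0.7]
rot [-0.    -0.001  0.001] rows 0.007763531645439123 then trans cm [-4.61  0.01  0.71] rows 1.1387644494872884
```

View pics/s2.png

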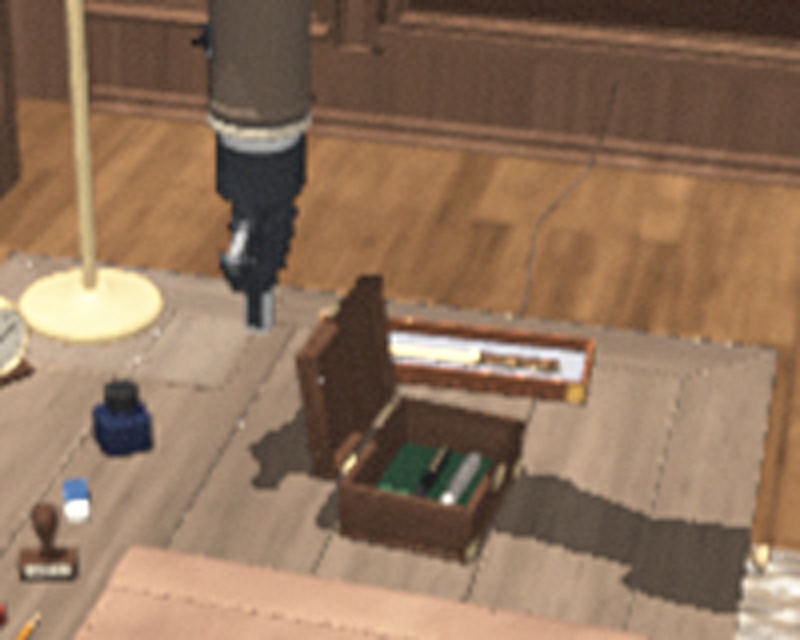

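```bash
python3 -m jog '[{"translation":[-2,0,0],"rotation":[0,0,0],"fingers":1},{"translation":[-1.5,0,0],"rotation":[0,0,0],"fingers":1},{"translation":[-0.8,0,0],"rotation":[0,0,0],"fingers":1},{"translation":[-0.8,0,0],"rotation":[0,0,0],"fingers":1},{"translation":[-0.8,0,0],"rotation":[0,0,0],"fingers":1},{"translation":[-0.8,0,0],"rotation":[0,0,0],"fingers":1},{"translation":[-0.8,0,0],"rotation":[0,0,0],"fingers":1},{"translation":[-0.8,0,0],"rotation":[0,0,0],"fingers":1},{"translation":[0,0,0],"rotation":[0,0,0],"fingers":1}]'
```

```text
clock: 26.18
ee_pos: [0.5518, -0.0382, 0.1362]
eef_rot: [-3.137, 0.152, 0.002]
contact_force: [-0.3, 0.0, -0.7]
grip_width: 0.0001
```

```bash
python3 -m jog '[{"translation":[-0.8,0,0],"rotation":[0,0,0],"fingers":1},{"translation":[-0.8,0,0],"rotation":[0,0,0],"fingers":1},{"translation":[-0.8,0,0],"rotation":[0,0,0],"fingers":1},{"translation":[-0.8,0,0],"rotation":[0,0,0],"fingers":1},{"translation":[0,0,0],"rotation":[0,0,0],"fingers":1},{"translation":[0,0,0],"rotation":[0,0,0],"fingers":1},{"translation":[0,0,0],"rotation":[0,0,0],"fingers":1}]'
python3 - <<'E'
from h import *
import cv2
goto(.52,-.042,.13,-95.6)
a=optics.read_camera("side")[:,:,::-1]
cv2.imwrite("pics/t2.png",cv2.resize(a[60:220,200:400],None,fx=4,fy=4,interpolation=cv2.INTER_CUBIC))
E
```

```text
clock: 26.77
ee_pos: [0.5219, -0.0351, 0.1364]
eef_rot: [-3.138, 0.152, -0.001]
contact_force: [0.2, 0.2, 0.9]
grip_width: -0.0003
t 26.77 pos [ 0.5219 -0.0351  0.1364] q7 -1.37 w -0.0003 F [0.2 0.2 0.9]
rot [-0.    -0.     0.001] rows 0.010012215151244667 then trans cm [-0.12  0.7   0.64] rows 0.2325078940884791
```

View pics/t2.png

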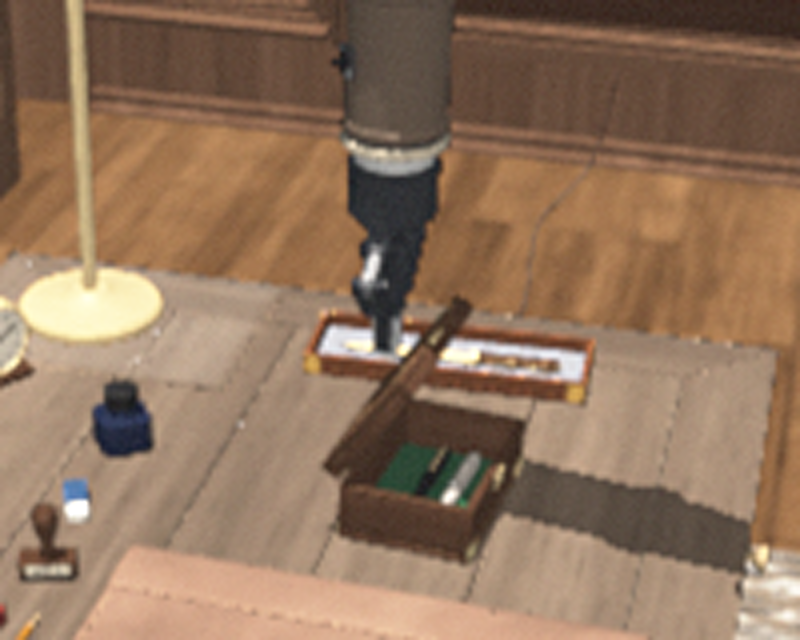

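The lid is swinging forward by itself, free of the fingers. I'll retreat upward and let it fall.

```bash
python3 -m jog '[{"translation":[0,0,-1.5],"rotation":[0,0,0],"fingers":1},{"translation":[0,0,-3],"rotation":[0,0,0],"fingers":1},{"translation":[0,0,-3],"rotation":[0,0,0],"fingers":1},{"translation":[0,0,-2],"rotation":[0,0,0],"fingers":1},{"translation":[0,0,0],"rotation":[0,0,0],"fingers":1},{"translation":[0,0,0],"rotation":[0,0,0],"fingers":1},{"translation":[0,0,0],"rotation":[0,0,0],"fingers":1},{"translation":[0,0,0],"rotation":[0,0,0],"fingers":1},{"translation":[0,0,0],"rotation":[0,0,0],"fingers":1},{"translation":[0,0,0],"rotation":[0,0,0],"fingers":1},{"translation":[0,0,0],"rotation":[0,0,0],"fingers":1},{"translation":[0,0,0],"rotation":[0,0,0],"fingers":1}]'
python3 - <<'E'
from h import *
import cv2
a=optics.read_camera("side")[:,:,::-1]
cv2.imwrite("pics/u2.png",cv2.resize(a[60:220,200:400],None,fx=4,fy=4,interpolation=cv2.INTER_CUBIC))
cv2.imwrite("pics/u3.png",cv2.resize(optics.read_camera("top")[:,:,::-1],(800,600)))
E
```

```text
clock: 27.82
ee_pos: [0.5215, -0.0353, 0.2309]
eef_rot: [3.138, -0.152, -0.001]
contact_force: [-0.6, -0.3, 1.0]
grip_width: -0.0003
```

View pics/u2.png

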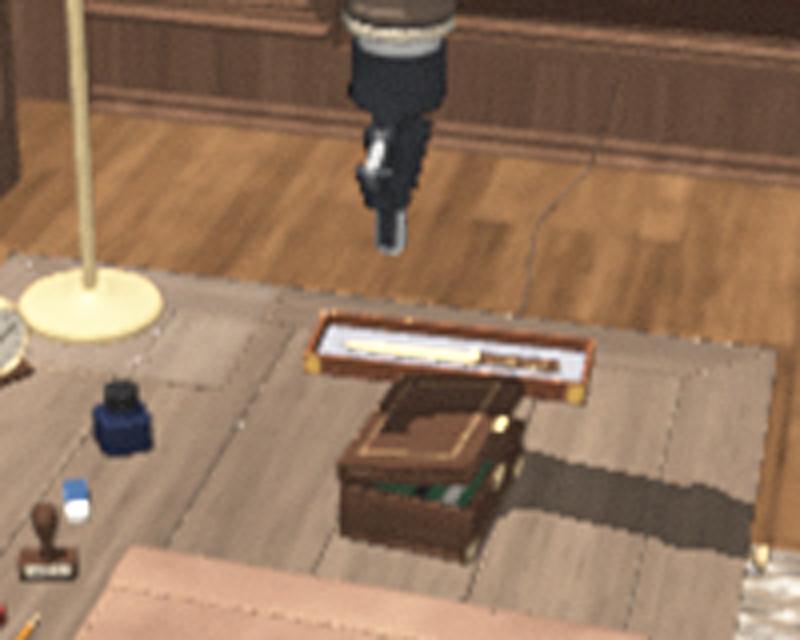

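View pics/u3.png

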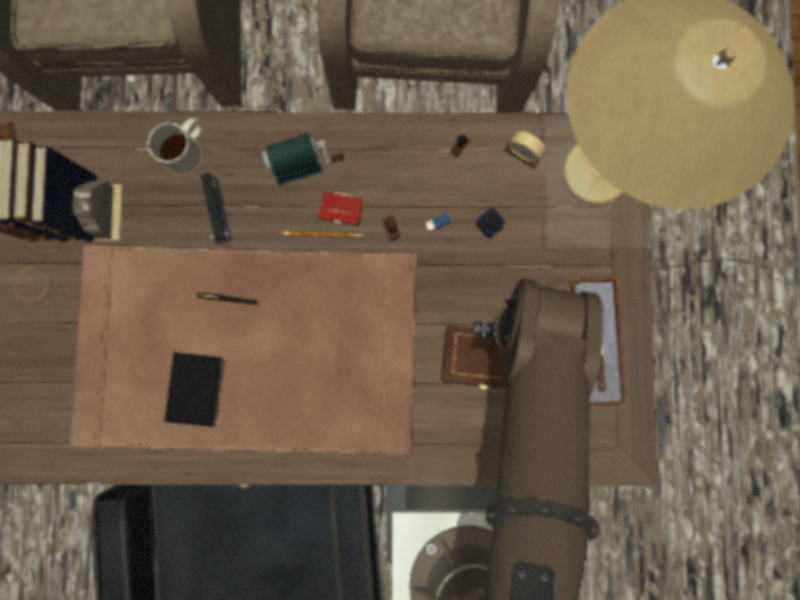

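The lid was still about 0.2 rad open in the side picture. I'll wait a little longer.

```bash
python3 -m jog '[{"translation":[0,0,-1],"rotation":[0,0,0],"fingers":1},{"translation":[0,0,0],"rotation":[0,0,0],"fingers":1},{"translation":[0,0,0],"rotation":[0,0,0],"fingers":1},{"translation":[0,0,0],"rotation":[0,0,0],"fingers":1},{"translation":[0,0,0],"rotation":[0,0,0],"fingers":1},{"translation":[0,0,0],"rotation":[0,0,0],"fingers":1},{"translation":[0,0,0],"rotation":[0,0,0],"fingers":1},{"translation":[0,0,0],"rotation":[0,0,0],"fingers":1},{"translation":[0,0,0],"rotation":[0,0,0],"fingers":1},{"translation":[0,0,0],"rotation":[0,0,0],"fingers":1},{"translation":[0,0,0],"rotation":[0,0,0],"fingers":1},{"translation":[0,0,0],"rotation":[0,0,0],"fingers":1},{"translation":[0,0,0],"rotation":[0,0,0],"fingers":1},{"translation":[0,0,0],"rotation":[0,0,0],"fingers":1},{"translation":[0,0,0],"rotation":[0,0,0],"fingers":1},{"translation":[0,0,0],"rotation":[0,0,0],"fingers":1},{"translation":[0,0,0],"rotation":[0,0,0],"fingers":1},{"translation":[0,0,0],"rotation":[0,0,0],"fingers":1},{"translation":[0,0,0],"rotation":[0,0,0],"fingers":1},{"translation":[0,0,0],"rotation":[0,0,0],"fingers":1}]'
python3 - <<'E'
from h import *
import cv2
a=optics.read_camera("side")[:,:,::-1]
cv2.imwrite("pics/v2.png",cv2.resize(a[120:210,260:380],None,fx=6,fy=6,interpolation=cv2.INTER_CUBIC))
E
```

```text
clock: 29.58
ee_pos: [0.5217, -0.0352, 0.2412]
eef_rot: [-3.138, 0.152, -0.0]
contact_force: [-0.7, -0.5, -0.2]
grip_width: -0.0003
```

View pics/v2.png

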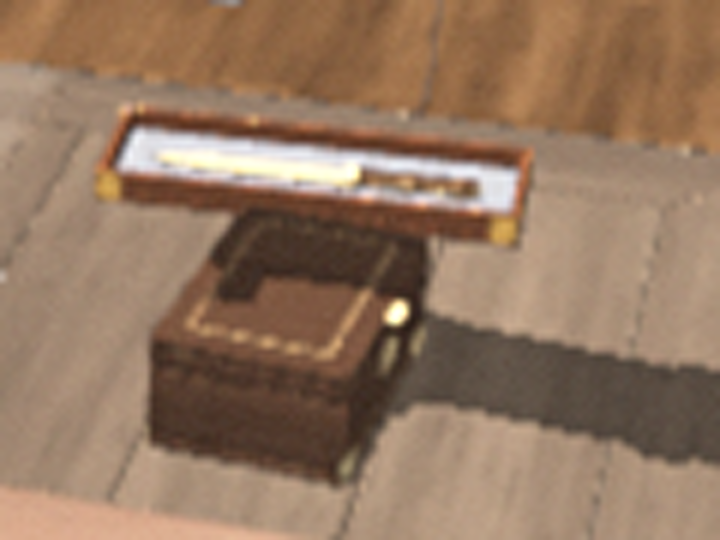

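```bash
python3 - <<'E'
from h import *
i=optics.camera_info("side")
for z in (0,.052,.060,.072,.084):
    c=i["extrinsics"]@np.array([.426,.057,z,1]); print(z,6*(i["fx"]*c[0]/c[2]+i["cx"]-260),6*(i["fy"]*c[1]/c[2]+i["cy"]-120))
E
python3 -c "
from h import *
import cv2
a=optics.read_camera('side')[:,:,::-1]
cv2.imwrite('pics/w.png',cv2.resize(a[165:205,280:335],None,fx=14,fy=14,interpolation=cv2.INTER_CUBIC))"
```

```text
0 341.3474913965164 486.1254218506346
0.052 346.9599167341438 406.7489709063939
0.06 347.84115227306734 394.2856693357313
0.072 349.1721190432629 375.4618254202412
0.084 350.5141431069097 356.4815983622769
```

View pics/w.png

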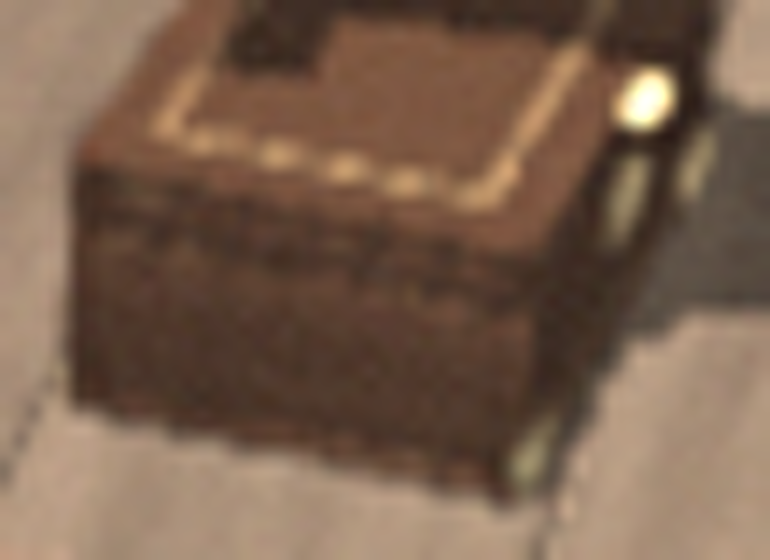

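The lid's front corner is at crop row 379, against 375 predicted for shut and about 364 for 0.06 rad open, so it is shut. The opener is flat in the tray, the bystanders look unmoved in the top view, and the arm is clear. Handing in.

```bash
python3 -c "
from bench import close_job,arm
s=arm.read_state();print(s['clock'],s['contact_force'])
print(close_job())"
```

```text
29.6833 [-0.26238079  0.21387505 -0.27727073]
the job is handed in; nothing more can be done
None
```

The job is handed in at 29.7 s of the 72 s allowed. It reported no verdict, so the results below come from my own pictures.

- **Letter opener:** I gripped it mid-handle and laid it flat, lengthwise, in the long tray. A picture after release and the last side pictures show it lying level there.
- **Pens:** The right-hand black pen and the silver pen both lie side by side on the box floor, confirmed by a wrist picture before the lid was shut.
- **Lid:** I pushed it from behind and it fell shut by its weight. At the first look it was still about 0.2 rad open, so I waited. In the final view its front corner was 4 pixels of the enlarged crop (under 1 camera pixel) from the position for shut; 0.06 rad open would have been about 15 crop pixels off.
- **Bystanders:** The pencil, notebook, eraser and ink bottle look unmoved in the last top picture.
- **Gripper and force:** The gripper ended about 24 cm above the desk, touching nothing, and the force reading was near zero.

Two readings disagreed slightly. The gripper showed about 10 mm opening on the 13 mm pens and 15 mm on the 17 mm handle, but every grasp held. One wrist measurement, taken while the arm was still settling, was about 9 mm off; I corrected for the shift before using it.

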